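Prop the spray booth's canopy at its working angle

ROBOT

A 6-joint arm with a two-finger parallel gripper is mounted at the origin on the work surface. World frame = base frame: x ahead of the robot, y to its left, z up, the work surface at z = 0. Lengths are in m, angles in rad, forces in N, time in s.
With the tool pointing down it reaches from about 0.25 to 0.775 m from the base axis. Payload 8.9 kg.
Tool frame: the origin (TCP) lies at the very end of the fingers, on their centre line; the grasp point (between the pads) lies 19 mm behind it; z points along the fingers, y is the direction in which the jaws open and shut (so a half turn about z gives the same grasp; the last joint's range is limited). The gripper opens to 85 mm and grips with 20 to 120 N. Pads are 22 mm wide; open, the fingers measure 114 mm over their backs; the gripper's body (76 mm by 85 mm) begins 54 mm behind the grasp point. The pads swing forward as they close: fully open they stand 13 mm farther back than shut.
Start: joints at [0.971, 0.291, -0.153, 1.127, 0, 1.431], TCP at [0.233, 0.47, 0.194] pointing down, gripper open.
Joint ranges: [-2.52, 2.52], [-0.91, 1.74], [-1.3, 1.37], [-1.96, 2.02], [-1.52, 1.47], [-3.14, 3.14]. Speed limits (rad/s): [2.22, 2.22, 2.79, 3.14, 3.14, 3.14].

INTERFACE

Orientations are given as a unit quaternion [w, x, y, z].
In Python, from workcell import * gives the robot as it stands.
- The arm moves only by the shell command python3 -m jog 'ROWS'. ROWS is JSON, a list of rows, each an object with "claw": the closure, from 0 (fully open) to 1 (shut); "travel": the shift along the tool's x, y, z in mm, a list of three; "yaw": the turn about the tool's z in degrees. In form: [{"claw": claw, "travel": [tx, ty, tz], "yaw": yaw}, ...]. A call has 1 to 5 rows; each row shifts and turns the commanded pose from where the row before left it, along the tool's axes as they then stand; what a row does not reach is not made up. A row lasts 1/10 s, in which the tool goes at most 50 mm and 8.59 degrees, less where a joint would pass 70% of its speed; a pose out of reach is approached as far as the arm can. A call is refused whole if a number of a shift passes 50 or a number of a turn 8.59, either way. A call with a gripper value outside its range is refused whole. The fingers move at their own pace and stop on an object; the grip force is fixed at half the most. Time passes only in rows, so rows that do not move let the fingers close. It gives the time, the measured TCP pose, the force and the opening at its end, in the units of the state.
- observe(): the state, without advancing time (a new reading comes with each control period).
- capture(name): name is "side" or "top" or "wrist"; returns the picture (400x640x3 uint8, red, green, blue); there is no depth.
- get_calibration(name): a dict with "fovy" (degrees; the focal length in pixels is half the picture's height over the tangent of half this angle, whatever the lens; pixels are square), "cx", "cy" (the principal point, pixels), "D" ([k1, k2, p1, p2, k3] as OpenCV has them; the pictures are not rectified), "camera_from_world" (4x4, takes a point from world to camera coordinates). Camera axes: x right, y down, z forward; pixel columns grow to the right and rows downward; lengths in m; the calibration is good to about 2 mm. A picture is of the moment at which its call begins: read the wrist's pose just before it. get_calibration takes no time and is no camera call; for the wrist camera it gives the pose at the moment of the call.
- sign_off(): hands the job in, once; it reports no verdict.
Trained networks look in the newest picture that a camera, given by its name, has taken for a name from the list of things; names that differ only in an ending like _2 or _b are one class to them, and where a whole thing is asked for, a point or a joint stands for the part that bears it (a point fixed in the world has none). Each returns a list of dicts, best first, with "conf" (0 to 1); they miss things now and then, are a little off and sometimes report something else, mostly with a low value. They report only what shows in the picture. A call takes as long as a camera call.
- masks_of(label, camera): "mask" (400x640 bool, what is visible of it) and "xy" ([column, row] in pixels, amid what is visible of it).
The state is a dict: "time": time; "q": joint angles; "dq": joint speeds; "tau": joint torques, N m; "ee_pos": TCP position; "tool_rot": TCP orientation; "ft_force": force on the tool from outside, world axes, zero at the start; "wrist_torque": the same for the moment, N m; "width": finger opening in m.
Only numpy, scipy, OpenCV 4.12 (cv2) and the standard library are available. Lean on these libraries where they do the work, as an engineer would, in place of code of your own. Each camera call takes 0.05 s, during which the arm holds its last target.

TASK

Set the spray booth up for work: swing the prop rod on its right-hand side up until it stands against its stop, then bring the thrown-back canopy forward and let it down gently, never letting it drop, until the rod's ball end is fully seated in the red socket and carries the canopy. Then let go; do not touch the freshly painted figure on the turntable, and leave the brush pot, bottle and jar beside the booth where they stand.

Things in the scene. Friction and masses are not known exactly. Their poses are not given: they have to be found in the camera images.
- booth: Fixed spray booth, a white tub 280 x 280 x 85 mm high, 6 mm walls; origin under its centre, on the bench. x points from its front to its rear (hinge side), y to its left, z up. Behind it a grey fan housing (x 142 to 227, y -90 to 130, 75 mm high); inside a black turntable (radius 55, top at z = 48, at x = -20, y = 30 mm).
- canopy (a joint): Canopy angle: 0 closed (level, reaching forward), grows as it opens up and to the rear, 1.83 rad at its rear stop. Mass 0.7 to 1.1 kg, hinge friction 0.12 N m: it starts thrown back past upright (1.66 to 1.83) and stays there; forward of about 1.45 it falls by itself. Sitting on the propped rod it reads 1.14 to 1.15.
- canopy_hinge (a point): Middle of the canopy's hinge axis: x = 130, y = 0, z = 95 mm in the booth's frame; the axis is parallel to the booth's y. Axes as the booth's. The canopy is a clear panel in an aluminium frame 404 mm wide along y, 16 mm thick, with a lamp bar on its underside (169 to 191 mm from the hinge, 18 mm proud of the mid-plane).
- canopy_lip (a point): Centre of the black hand lip on the canopy's free edge: a plate 150 mm along the booth's y, 10 mm thick, from the frame's end (221 mm from the hinge axis) to 250 mm; this point lies at 238 mm, in the mid-plane. Axes turn with the canopy: closed, they are the booth's; own -x runs outward from the hinge, own -z out of the underside.
- rod_socket (a point): Red socket cup under the canopy's right-hand frame bar: the centre of the rod's ball when seated, 151 mm out from the hinge, 15 mm below the mid-plane, booth y = -190 mm. The cup opens out of the underside; outer wall 24 mm deep and slightly flared, inner wall 6 mm, 23 mm apart inside. Axes as the canopy's.
- rod (a joint): Prop rod angle: 0 level in its fork, pointing to the booth's front; grows as its end swings up and to the rear; 1.685 rad at its stop, just past upright. Stiff pivot (0.11 N m): it stays where left; starts between 0 and 0.5. The canopy coming down catches it in the socket and pushes it forward a little, to about 1.58; left more than about 0.1 short of its stop it can miss the socket.
- rod_pivot (a point): Pivot of the prop rod on the booth's right side: x = 52, y = -190, z = 52 mm in the booth's frame, axis parallel to the booth's y. The rod swings in the plane y = -190, 50 mm outside the tub's wall. Its bracket fills y -140 to -177 here; a thin stowing fork (y -140 to -203, z 41 to 55 mm) is under the rod 85 mm forward of the pivot.
- rod_sleeve (a point): Centre of the black rubber grip sleeve on the rod: 15 mm diameter, 46 mm long, this point 135 mm from the pivot along the rod. The rod is 8 mm steel. Axes as the rod's: own -x runs from the pivot to the ball end.
- rod_end (a point): Centre of the rod's 14 mm steel ball end, 175 mm from the pivot.
- figure_mid (a point): Middle (65 mm up) of a freshly painted standing figure 130 mm tall, base radius 28 mm, on the turntable: must not be moved or touched.
- brush_pot_mid (a point): Middle (80 mm up) of a blue pot of brushes, radius 34 mm, 170 mm tall with the brushes, loose on the bench beside the booth's right side; leave alone.
- thinner_mid (a point): Middle of a white thinner bottle, radius 30 mm, 125 mm tall, loose on the bench; leave alone.
- paint_jar_mid (a point): Middle of an orange paint jar with a white cap, radius 28 mm, 60 mm tall, loose on the bench; leave alone.

How it is judged:
By the outcome, as a careful person would: the job done as asked, in the order asked, and still so for the second after the job is handed in, with the robot touching nothing.
It also fails if it takes over 64 s, if anything falls off the work surface, if the arm or the gripper's body presses on something with over 40 N, if the wrist force passes 120 N, or if a joint passes its speed limit or range.

## Working session

There is one attempt and no reset: what is moved stays moved. The work goes in short steps, Python scripts to look and compute and a shell command to move; the robot and the scene stay as the last step left them, time stands still between calls to the robot, and variables do not carry over. Pictures are saved under pics/ and viewed, and the job is handed in when it is done.

I'll start by looking at the scene.

```bash
ls; mkdir -p pics; python3 - <<'E'
from workcell import *
import cv2
s=observe(); print({k:(v if not hasattr(v,'__len__') else [round(float(x),3) for x in v]) for k,v in s.items()})
for n in ["side","top","wrist"]:
    im=capture(n); cv2.imwrite(f"pics/{n}0.png",im[:,:,::-1])
    c=get_calibration(n); print(n,c)
E
```

```text
pics
{'time': 0.0, 'q': [0.971, 0.291, -0.154, 1.127, -0.0, 1.431], 'dq': [0.0, 0.001, 0.001, 0.002, -0.0, 0.001], 'tau': [-0.003, -53.715, 33.136, 0.016, -0.0, 0.0], 'ee_pos': [0.233, 0.47, 0.194], 'tool_rot': [-0.0, 0.228, 0.974, -0.001], 'ft_force': [0.547, 0.698, -0.072], 'wrist_torque': [-0.021, 0.005, 0.003], 'width': 0.08525418965163706}
side {'fovy': 57.96457069481416, 'cx': 315.9258320898873, 'cy': 200.15045579895767, 'D': array([-0.00363583,  0.        ,  0.        ,  0.        ,  0.        ]), 'camera_from_world': array([[-0.84275138, -0.53827936,  0.00504337,  0.40513583],
       [-0.30973462,  0.47722743, -0.82238582,  0.30572996],
       [ 0.44026648, -0.6946289 , -0.56890783,  0.46357324],
       [ 0.        ,  0.        ,  0.        ,  1.        ]])}
top {'fovy': 53.789729314838716, 'cx': 322.38961048529757, 'cy': 196.37743817245826, 'D': array([-0.00598225,  0.        ,  0.        ,  0.        ,  0.        ]), 'camera_from_world': array([[-1.57624049e-02, -9.99875691e-01, -3.85290591e-04,
        -8.98351436e-02],
       [-9.79771379e-01,  1.55223548e-02, -1.99517170e-01,
         5.76822628e-01],
       [ 1.99498349e-01, -2.76737372e-03, -9.79894255e-01,
         9.47994452e-01],
       [ 0.00000000e+00,  0.00000000e+00,  0.00000000e+00,
         1.00000000e+00]])}
wrist {'fovy': 65.72111862109959, 'cx': 321.81029903044515, 'cy': 204.8690332196476, 'D': array([-0.01527012,  0.        ,  0.        ,  0.        ,  0.        ]), 'camera_from_world': array([[ 4.45118055e-01,  8.95471896e-01,  6.90829333e-06,
        -5.24448822e-01],
       [ 8.47091763e-01, -4.21071928e-01,  3.24243700e-01,
        -4.12287736e-02],
       [ 2.90354029e-01, -1.44320873e-01, -9.45973585e-01,
         3.80023585e-01],
       [ 0.00000000e+00,  0.00000000e+00,  0.00000000e+00,
         1.00000000e+00]])}
```

View pics/side0.png

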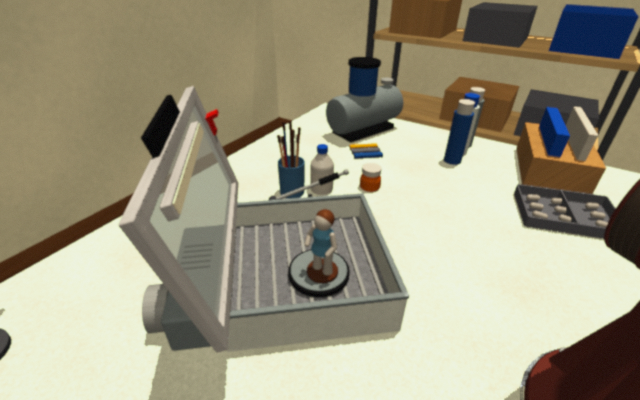

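View pics/top0.png

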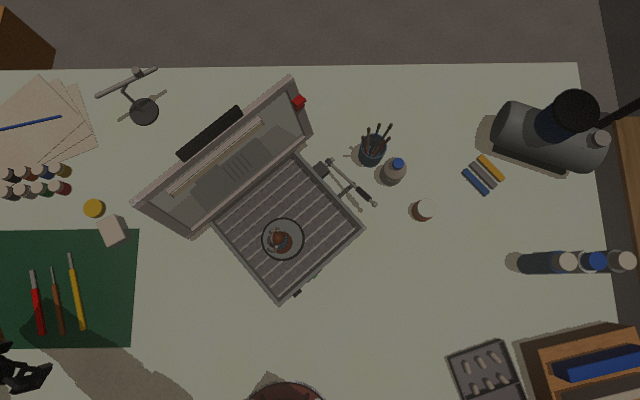

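View pics/wrist0.png

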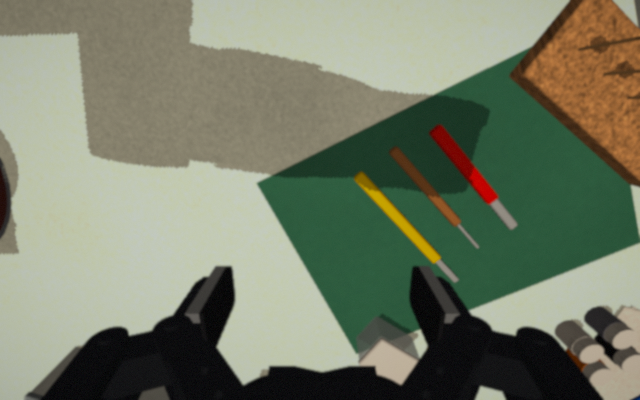

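The side view shows the tub with the canopy thrown back: lip at about (160,125), red socket at (211,121), rod sleeve near (330,180). In the top view the tub rim corners are near (279,306), (364,228) and (215,224), with the rod at about (330,165)-(375,205). Next I'll get masks and fit the booth pose.

```bash
cat > h.py <<'E'
from workcell import *
import numpy as np, cv2
from scipy.optimize import least_squares
from scipy.spatial.transform import Rotation as R
def K(c):
    f=200/np.tan(np.radians(c['fovy'])/2); return np.array([[f,0,c['cx']],[0,f,c['cy']],[0,0,1]])
def proj(P,c):
    T=c['camera_from_world']; P=np.atleast_2d(P).astype(float)
    rv,_=cv2.Rodrigues(T[:3,:3]); return cv2.projectPoints(P,rv,T[:3,3],K(c),c['D'])[0].reshape(-1,2)
def ray(px,c):
    u=cv2.undistortPoints(np.array([[px]],float),K(c),c['D'])[0,0]
    T=c['camera_from_world']; d=T[:3,:3].T@np.array([u[0],u[1],1]); return -T[:3,:3].T@T[:3,3], d/np.linalg.norm(d)
def atz(px,c,z):
    o,d=ray(px,c); return o+d*(z-o[2])/d[2]
def booth(p): # x,y,yaw -> 4x4
    T=np.eye(4); T[:3,:3]=R.from_euler('z',p[2]).as_matrix(); T[:3,3]=[p[0],p[1],0]; return T
def can(a,out,y,down): # booth-frame pt on canopy
    # own -x outward, own -z underside ; closed = booth axes; opening: rotate -x toward +z about hinge
    ux=np.array([-np.cos(a),0,np.sin(a)]); uz=np.array([np.sin(a),0,np.cos(a)])
    return np.array([.130,0,.095])+out*ux+np.array([0,y,0])-down*uz
def rod(b,l): return np.array([.052-l*np.cos(b),-.190,.052+l*np.sin(b)])
def W(T,p): return T[:3,:3]@np.asarray(p)+T[:3,3]
E
python3 - <<'E'
from h import *
for cam in ["top","side"]:
    capture(cam); 
    im=capture(cam)
    for l in ["booth","canopy","canopy_lip","rod_socket","rod","rod_sleeve","rod_end","figure_mid","brush_pot_mid","thinner_mid","paint_jar_mid"]:
        r=masks_of(l,cam)
        for x in r[:2]:
            ys,xs=np.nonzero(x['mask']); print(cam,l,round(x['conf'],2),np.round(x['xy'],1),'bbox',xs.min(),ys.min(),xs.max(),ys.max(),len(xs))
    big=cv2.resize(im,None,fx=2,fy=2,interpolation=cv2.INTER_CUBIC)[:,:,::-1]
    cv2.imwrite(f"pics/{cam}_big.png", big[100:700,200:900] if cam=="top" else big[150:720,200:900])
print(observe()['time'])
E
```

```text
top booth 0.93 [265.7 197.3] bbox 130 75 376 306 25848
top canopy 0.6 [225.1 157.5] bbox 130 75 312 237 12865
top canopy 0.19 [265.3 198.4] bbox 130 75 377 306 25575
top canopy_lip 0.94 [226.6 158.5] bbox 130 74 313 238 13084
top canopy_lip 0.38 [392.3 170.8] bbox 380 158 406 184 567
top rod_socket 0.79 [227.8 158.5] bbox 130 75 313 238 12948
top rod 0.58 [355.2 187.9] bbox 326 159 376 206 279
top rod 0.25 [391.1 171.6] bbox 379 157 406 185 591
top rod_sleeve 0.62 [353.9 185.3] bbox 326 159 377 206 308
top rod_end 0.55 [355.9 190.2] bbox 326 160 375 205 211
top figure_mid 0.71 [279.8 243.8] bbox 270 227 291 253 462
top brush_pot_mid 0.61 [373.2 145.8] bbox 359 123 392 167 878
top thinner_mid 0.75 [370.2 145.7] bbox 358 124 391 167 902
top thinner_mid 0.63 [391.8 172.1] bbox 380 158 406 185 560
top paint_jar_mid 0.95 [423.1 210.4] bbox 412 199 436 222 463
side booth 0.61 [230.8 257.5] bbox 120 87 408 351 42774
side canopy 0.83 [189.8 216.4] bbox 119 86 237 352 18952
side canopy_lip 0.89 [189.9 212.4] bbox 119 88 237 352 18682
side rod_socket 0.64 [189.9 218.2] bbox 119 86 237 352 18960
side rod_socket 0.34 [320.6 247.4] bbox 304 210 337 283 1786
side rod 0.84 [316.9 182.8] bbox 269 169 348 199 394
side rod_sleeve 0.94 [324.2 180.4] bbox 272 171 347 198 254
side rod_end 0.58 [321.1 180.8] bbox 269 169 348 199 400
side figure_mid 0.86 [322.6 247.3] bbox 304 210 336 283 1699
side brush_pot_mid 0.96 [289.5 162.6] bbox 276 121 304 198 1531
side thinner_mid 0.83 [320.3 170.5] bbox 310 144 333 194 848
side thinner_mid 0.57 [188.9 211.4] bbox 120 87 237 353 18879
side paint_jar_mid 0.75 [368.6 177.8] bbox 359 163 380 191 559
1.45
```

View pics/top_big.png

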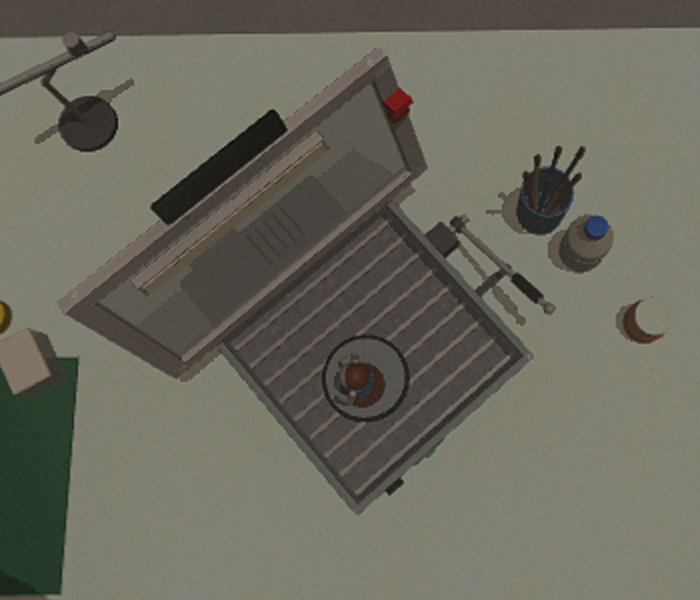

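View pics/side_big.png

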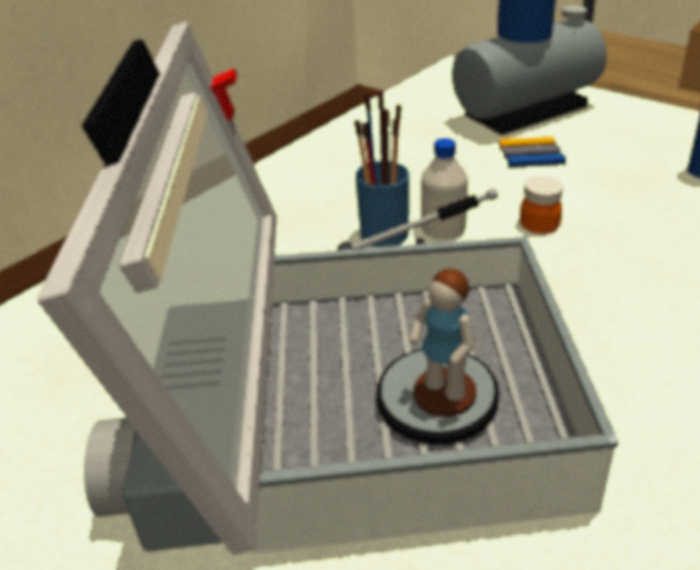

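```bash
cat > fit.py <<'E'
from h import *
ct,cs=get_calibration("top"),get_calibration("side")
obs=[ # cam, fn(a,b), px
(ct,lambda a,b:[-.14,.14,.085],(279,306)),(ct,lambda a,b:[-.14,-.14,.085],(364.5,228)),(ct,lambda a,b:[.14,.14,.085],(210.5,222.5)),
(cs,lambda a,b:[-.14,.14,.085],(408,295)),(cs,lambda a,b:[-.14,-.14,.085],(362.5,195)),
(ct,lambda a,b:rod(b,.175),(374,204)),(cs,lambda a,b:rod(b,.175),(345.5,172.5)),
(ct,lambda a,b:rod(b,.135),(362.5,194)),(cs,lambda a,b:rod(b,.135),(329.5,178.5)),
(ct,lambda a,b:rod(b,0),(330,162)),(cs,lambda a,b:rod(b,0),(273,198)),
(ct,lambda a,b:can(a,.25,-.075,0),(239,107.5)),(ct,lambda a,b:can(a,.25,.075,0),(178,156)),
(cs,lambda a,b:can(a,.25,-.075,0),(171,95)),(cs,lambda a,b:can(a,.25,.075,0),(142.5,137.5)),
(ct,lambda a,b:can(a,.221,-.202,0),(290,74)),(ct,lambda a,b:can(a,.221,.202,0),(130,202)),
(cs,lambda a,b:can(a,.221,-.202,0),(192.5,87.5)),(cs,lambda a,b:can(a,.221,.202,0),(122.5,225)),
]
def res(p,full=False):
    T=booth(p[:3]); r=[proj(W(T,f(p[3],p[4])),c)[0]-px for c,f,px in obs]
    return np.array(r) if full else np.ravel(r)
s=least_squares(res,[.45,-.03,.71,1.7,.2],loss='soft_l1')
p=s.x; print(p.round(4)); print(res(p,True).round(1).tolist())
np.save('p.npy',p)
T=booth(p)
for n,q in dict(pivot=rod(p[4],0),sleeve=rod(p[4],.135),ball=rod(p[4],.175),lip=can(p[3],.238,0,0),sleeve_up=rod(1.685,.135),ball_up=rod(1.685,.175),hinge=[.13,0,.095],socketdown=can(1.145,.151,-.19,.015),lipdown=can(1.145,.238,0,0),ball158=rod(1.58,.175)).items(): print(n,W(T,q).round(3))
for n,z,px in [("pot top",.12,None)]: pass
for n,z,tp,sp in [("figure",.048+.065,(279.8,241),(322.6,247.3)),("thinner",.0625,(391.8,172.1),(320.3,170.5)),("jar",.03,(423,211),(368.6,177.8))]:
    print(n,atz(tp,ct,z).round(3),atz(sp,cs,z).round(3))
print("pot",atz((371,158),ct,.06).round(3),atz((290,177),cs,.06).round(3))
E
python3 fit.py
```

```text
[ 0.5056 -0.0055  0.7059  1.833   0.355 ]
[[-1.3, 0.2], [1.0, -0.2], [-6.1, -4.9], [1.0, 1.5], [1.1, -0.8], [0.2, 0.0], [1.2, -0.4], [0.5, -0.3], [0.2, 0.1], [-1.5, -0.1], [0.4, 2.3], [-2.3, -3.4], [-3.6, -2.6], [-2.5, -1.0], [0.5, -1.2], [0.7, 0.1], [-1.2, 1.1], [-2.6, -1.1], [2.0, -2.2]]
pivot [ 0.668 -0.116  0.052]
sleeve [ 0.572 -0.198  0.099]
ball [ 0.544 -0.223  0.113]
lip [0.651 0.119 0.325]
sleeve_up [ 0.68  -0.106  0.186]
ball_up [ 0.684 -0.103  0.226]
hinge [0.605 0.079 0.095]
socketdown [ 0.67  -0.115  0.226]
lipdown [0.53  0.015 0.312]
ball158 [ 0.67  -0.115  0.227]
figure [0.458 0.003 0.113] [0.459 0.014 0.113]
thinner [ 0.635 -0.278  0.062] [ 0.641 -0.271  0.062]
jar [ 0.538 -0.361  0.03 ] [ 0.546 -0.356  0.03 ]
pot [ 0.675 -0.227  0.06 ] [ 0.689 -0.208  0.06 ]
```

The fit reproduces the given sizes within a few pixels, apart from the hidden rear-left corner. I'll drop that point, refit, and draw the model over both views.

```bash
sed -i 's/,(ct,lambda a,b:\[.14,.14,.085\],(210.5,222.5))//' fit.py; python3 fit.py
cat > ov.py <<'E'
from h import *
import sys
def overlay(cam,p,fn,crop=None,im=None):
    if im is None: im=capture(cam)
    c=get_calibration(cam); T=booth(p); im=im[:,:,::-1].copy()
    a,b=p[3],p[4]
    im=cv2.resize(im,None,fx=2,fy=2,interpolation=cv2.INTER_CUBIC)
    def L(pts,col):
        q=proj([W(T,x) for x in pts],c)*2+.5
        cv2.polylines(im,[q.round().astype(int)],False,col,1)
    L([[-.14,.14,.085],[-.14,-.14,.085],[.14,-.14,.085],[.14,.14,.085],[-.14,.14,.085]],(0,255,0))
    for d in(.008,-.008): L([can(a,o,y,d) for o,y in[(0,.202),(.221,.202),(.221,-.202),(0,-.202)]],(255,0,255))
    L([can(a,o,y,0) for o,y in[(.221,.075),(.25,.075),(.25,-.075),(.221,-.075)]],(0,255,255))
    L([rod(b,0),rod(b,.175)],(0,0,255))
    q=proj(W(T,can(a,.151,-.19,.015)),c)[0]*2; cv2.circle(im,tuple(q.astype(int)),4,(255,255,0),1)
    if crop: x0,y0,x1,y1=crop; im=im[y0:y1,x0:x1]
    cv2.imwrite(fn,im)
if __name__=="__main__":
    p=np.load('p.npy'); n=sys.argv[1]
    overlay("top",p,f"pics/top_ov{n}.png",(200,100,900,700)); overlay("side",p,f"pics/side_ov{n}.png",(200,150,900,720))
E
python3 ov.py 1
```

```text
[ 0.506  -0.0048  0.7032  1.8292  0.3565]
[[-1.8, -0.0], [0.7, -0.1], [0.5, 1.9], [1.0, -0.6], [-0.1, 0.0], [1.1, -0.4], [0.3, -0.3], [0.1, 0.2], [-1.6, -0.2], [0.3, 2.4], [-2.0, -3.4], [-3.5, -2.7], [-2.2, -1.3], [0.5, -1.5], [1.0, 0.2], [-1.3, 0.9], [-2.2, -1.3], [1.5, -2.5]]
pivot [ 0.669 -0.116  0.052]
sleeve [ 0.572 -0.198  0.099]
ball [ 0.543 -0.222  0.113]
lip [0.652 0.119 0.325]
sleeve_up [ 0.68  -0.106  0.186]
ball_up [ 0.684 -0.103  0.226]
hinge [0.605 0.079 0.095]
socketdown [ 0.67  -0.115  0.226]
lipdown [0.53  0.016 0.312]
ball158 [ 0.67  -0.115  0.227]
figure [0.458 0.003 0.113] [0.459 0.014 0.113]
thinner [ 0.635 -0.278  0.062] [ 0.641 -0.271  0.062]
jar [ 0.538 -0.361  0.03 ] [ 0.546 -0.356  0.03 ]
pot [ 0.675 -0.227  0.06 ] [ 0.689 -0.208  0.06 ]
```

View pics/top_ov1.png

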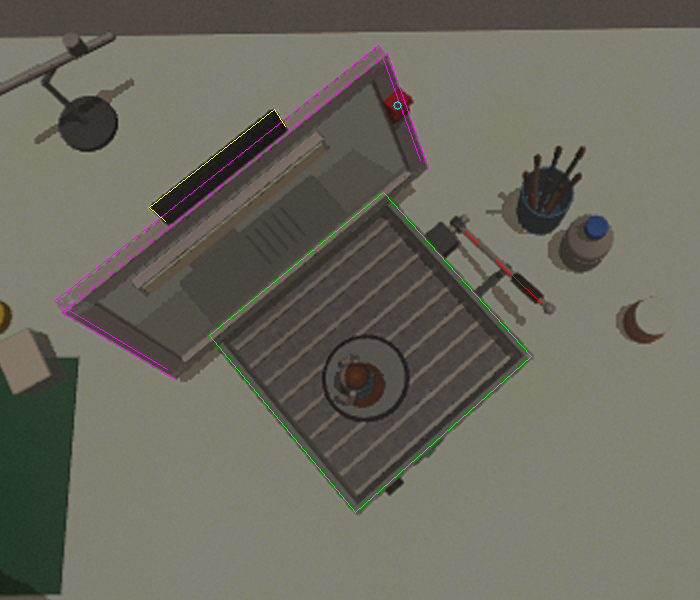

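View pics/side_ov1.png

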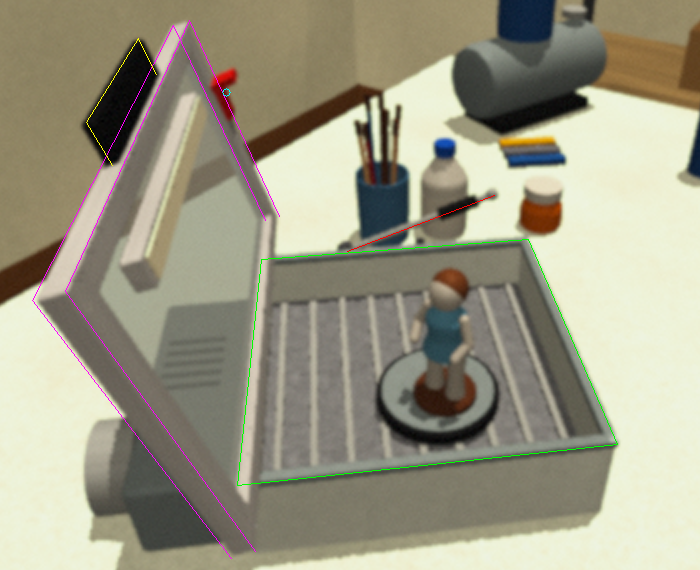

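The overlays match within about 2 mm: rim, rod and socket line up, and the canopy reads about 1.80. Next I'll raise the tool and turn it so its x axis points to the booth's front and its y axis to the booth's left.

```bash
cat >> h.py <<'E'
def tool():
    s=observe(); q=s['tool_rot']; M=R.from_quat([q[1],q[2],q[3],q[0]]).as_matrix(); return np.array(s['ee_pos']),M,s
def togo(target,psi=None):
    e,M,s=tool(); d=M.T@(np.array(target)-e)*1000
    print("t %.2f"%s['time'],"ee",e.round(4),"psi_y %.4f"%np.arctan2(M[1,1],M[0,1]),"w %.4f"%s['width'],"ft",np.round(s['ft_force'],1),"q",np.round(s['q'],2))
    if psi is not None:
        ps=np.arctan2(M[1,1],M[0,1]); dy=(psi-ps+np.pi)%(2*np.pi)-np.pi
        print("yaw to go deg %.2f"%-np.degrees(dy))
    print("travel mm",d.round(1)); return d
E
python3 - <<'E'
from h import *
p=np.load('p.npy');T=booth(p)
togo(W(T,rod(p[4],.145))-[0,0,.019],p[2]+np.pi/2)
E
python3 -m jog '[{"claw":0.45,"travel":[0,0,-15],"yaw":-8.3},{"claw":0.45,"travel":[0,0,-15],"yaw":-8.3},{"claw":0.45,"travel":[0,0,-15],"yaw":-8.3},{"claw":0.45,"travel":[0,0,-15],"yaw":-8.3}]'
python3 -m jog '[{"claw":0.45,"travel":[0,0,-15],"yaw":-8.3},{"claw":0.45,"travel":[0,0,-15],"yaw":-8.3},{"claw":0.45,"travel":[0,0,-15],"yaw":-8.3},{"claw":0.45,"travel":[0,0,0],"yaw":-8.3},{"claw":0.45,"travel":[0,0,0],"yaw":0}]'
python3 - <<'E'
from h import *
p=np.load('p.npy');T=booth(p)
togo(W(T,rod(p[4],.145))+[0,0,.2],p[2]+np.pi/2)
print(W(T,rod(p[4],.145)))
E
```

```text
t 1.55 ee [0.2335 0.4702 0.1944] psi_y 1.1099 w 0.0856 ft [ 0.3 -0.4  0.1] q [ 0.97  0.29 -0.15  1.13 -0.    1.43]
yaw to go deg -66.70
travel mm [-596.7 -456.5  110.8]
time: 1.95
ee_pos: [0.2334, 0.4702, 0.255]
tool_rot: [-0.0, -0.062, 0.998, 0.0]
ft_force: [-0.0, 0.4, 0.9]
width: 0.0468
time: 2.45
ee_pos: [0.2336, 0.4705, 0.2998]
tool_rot: [0.0, -0.343, 0.939, 0.0]
ft_force: [0.5, -0.6, -0.3]
width: 0.0469
t 2.45 ee [0.2336 0.4705 0.2998] psi_y 2.2711 w 0.0469 ft [ 0.5 -0.6 -0.3] q [0.97 0.26 0.08 1.39 0.   0.27]
yaw to go deg -0.16
travel mm [ 181.4 -729.2   -3.2]
[ 0.56485093 -0.20401631  0.10259781]
```

```bash

python3 -m jog '[{"claw":0.45,"travel":[30,-30,0],"yaw":-0.2},{"claw":0.45,"travel":[35,-35,0],"yaw":0},{"claw":0.45,"travel":[35,-35,0],"yaw":0},{"claw":0.45,"travel":[35,-35,0],"yaw":0},{"claw":0.45,"travel":[35,-35,0],"yaw":0}]'
python3 -m jog '[{"claw":0.45,"travel":[10,-45,0],"yaw":0},{"claw":0.45,"travel":[0,-45,0],"yaw":0},{"claw":0.45,"travel":[0,-45,0],"yaw":0},{"claw":0.45,"travel":[0,-45,0],"yaw":0},{"claw":0.45,"travel":[0,-45,0],"yaw":0}]'
python3 -m jog '[{"claw":0.45,"travel":[0,-45,0],"yaw":0},{"claw":0.45,"travel":[0,-45,0],"yaw":0},{"claw":0.45,"travel":[0,-45,0],"yaw":0},{"claw":0.45,"travel":[0,-45,0],"yaw":0},{"claw":0.45,"travel":[0,-45,0],"yaw":0}]'
python3 - <<'E'
from h import *
p=np.load('p.npy');T=booth(p)
togo(W(T,rod(p[4],.145))+[0,0,.2],p[2]+np.pi/2)
E
```

```text
time: 2.95
ee_pos: [0.2122, 0.2289, 0.2989]
tool_rot: [-0.0, -0.342, 0.94, -0.0]
ft_force: [1.1, -0.5, 1.3]
width: 0.0474
time: 3.45
ee_pos: [0.3514, 0.0505, 0.2993]
tool_rot: [0.0, -0.341, 0.94, -0.0]
ft_force: [2.0, 0.6, -0.1]
width: 0.0471
time: 3.95
ee_pos: [0.4967, -0.1212, 0.299]
tool_rot: [-0.0, -0.341, 0.94, 0.0]
ft_force: [0.1, 0.1, 0.1]
width: 0.0468
t 3.95 ee [ 0.4967 -0.1212  0.299 ] psi_y 2.2669 w 0.0468 ft [0.1 0.1 0.1] q [-0.38  0.23  0.04  1.38  0.   -1.08]
yaw to go deg -0.41
travel mm [   0.8 -107.3   -3.7]
```

```bash

python3 -m jog '[{"claw":0.45,"travel":[0,-45,10],"yaw":-0.4},{"claw":0.45,"travel":[0,-45,30],"yaw":0},{"claw":0.45,"travel":[1,-17,40],"yaw":0},{"claw":0.45,"travel":[0,0,20],"yaw":0},{"claw":0.45,"travel":[0,0,0],"yaw":0}]'
python3 - <<'E'
from h import *
p=np.load('p.npy');T=booth(p)
togo(W(T,rod(p[4],.145))+[0,0,-.019],p[2]+np.pi/2)
im=capture("wrist"); c=get_calibration("wrist"); im=im[:,:,::-1].copy()
for l,col in[(0,(0,255,0)),(.112,(0,255,255)),(.135,(0,0,255)),(.158,(0,255,255)),(.175,(255,0,0))]:
    q=proj(W(T,rod(p[4],l)),c)[0]; print(l,q); cv2.circle(im,tuple(q.astype(int)),3,col,1)
cv2.imwrite("pics/w1.png",im)
E
```

```text
time: 4.45
ee_pos: [0.5603, -0.1984, 0.1978]
tool_rot: [-0.002, -0.345, 0.939, 0.002]
ft_force: [-0.7, -0.2, -0.4]
width: 0.0469
t 4.45 ee [ 0.5603 -0.1984  0.1978] psi_y 2.2746 w 0.0469 ft [-0.7 -0.2 -0.4] q [-0.46  0.43  0.06  1.21  0.   -1.17]
yaw to go deg 0.04
travel mm [ -0.2  -7.9 114.2]
0 [315.81930217 286.99759704]
0.112 [314.73067375 219.28369546]
0.135 [314.44371663 201.32288513]
0.158 [314.12782803 181.49661307]
0.175 [313.87316476 165.47101142]
```

View pics/w1.png

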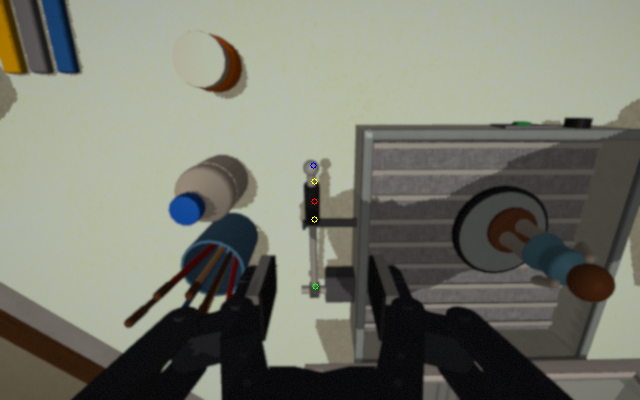

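The wrist view agrees with the model within 2-3 px: ball at (311,168) against a predicted (314,165). The bottle at (215,185) and the pot at (220,255) are clear of the finger path, so I'll descend onto the sleeve.

```bash

python3 -m jog '[{"claw":0.45,"travel":[0,-9,14],"yaw":0},{"claw":0.45,"travel":[0,0,30],"yaw":0},{"claw":0.45,"travel":[0,0,30],"yaw":0},{"claw":0.45,"travel":[0,0,25],"yaw":0},{"claw":0.45,"travel":[0,0,10],"yaw":0}]'
python3 -m jog '[{"claw":0.45,"travel":[0,0,5],"yaw":0},{"claw":0.45,"travel":[0,0,0],"yaw":0}]'
python3 - <<'E'
from h import *
p=np.load('p.npy');T=booth(p)
togo(W(T,rod(p[4],.145))+[0,0,-.019],p[2]+np.pi/2)
im=capture("wrist"); cv2.imwrite("pics/w2.png",im[:,:,::-1])
im=capture("side"); cv2.imwrite("pics/s2.png",im[:,:,::-1])
E
```

```text
time: 5.0
ee_pos: [0.5679, -0.2056, 0.0912]
tool_rot: [-0.0, -0.347, 0.938, 0.0]
ft_force: [-0.0, 0.9, -0.6]
width: 0.0469
time: 5.2
ee_pos: [0.5689, -0.2061, 0.0883]
tool_rot: [0.0, -0.347, 0.938, -0.0]
ft_force: [0.4, 0.3, 1.5]
width: 0.0468
t 5.20 ee [ 0.5689 -0.2061  0.0883] psi_y 2.2791 w 0.0468 ft [0.4 0.3 1.5] q [-0.47  0.51 -0.1   0.96 -0.   -1.18]
yaw to go deg 0.30
travel mm [1.7 4.2 4.7]
```

View pics/w2.png

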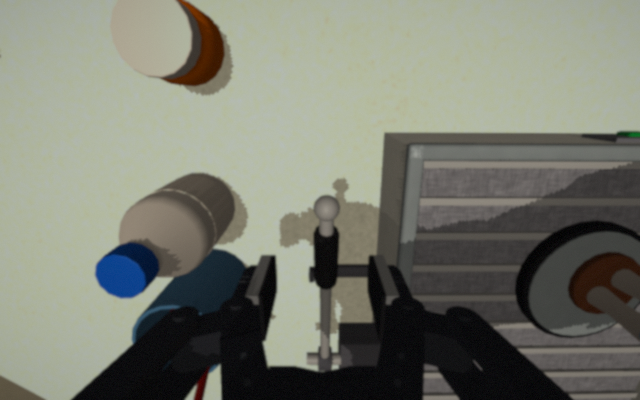

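View pics/s2.png

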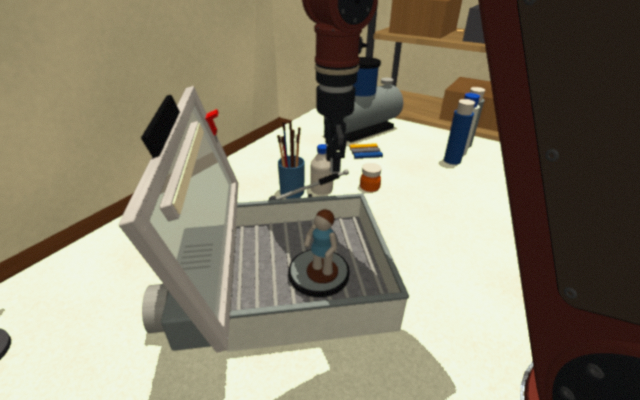

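The sleeve at (326,250) sits between the pads, whose gap centre is about column 322. I'll go down a little and close.

```bash

python3 -m jog '[{"claw":0.45,"travel":[2,2,4],"yaw":0},{"claw":0.7,"travel":[0,0,0],"yaw":0},{"claw":1,"travel":[0,0,0],"yaw":0},{"claw":1,"travel":[0,0,0],"yaw":0},{"claw":1,"travel":[0,0,0],"yaw":0}]'
python3 -m jog '[{"claw":1,"travel":[0,0,0],"yaw":0},{"claw":1,"travel":[0,0,0],"yaw":0}]'
python3 - <<'E'
from h import *
p=np.load('p.npy');T=booth(p)
e,M,s=tool(); g=e+.019*M[:,2]*-1
b=T[:3,:3].T@(g-T[:3,3]); print("grasp in booth",b.round(4)); 
v=np.array([.052-b[0],b[2]-.052]); r=np.hypot(*v); a0=np.arctan2(v[1],v[0]); print("r,ang",r,a0)
for a in np.linspace(a0,1.70,13): 
    q=[.052-r*np.cos(a),r*np.sin(a)+.052]; print(round(a,3),"tool x,z cumulative mm", round(-(q[0]-b[0])*1e3,1), round(-(q[1]-b[2])*1e3,1))
im=capture("wrist"); cv2.imwrite("pics/w3.png",im[:,:,::-1])
E
```

```text
time: 5.8
ee_pos: [0.5655, -0.2057, 0.0838]
tool_rot: [0.0, -0.347, 0.938, -0.0]
ft_force: [0.3, 0.3, 0.1]
width: 0.0
time: 6.0
ee_pos: [0.5655, -0.2056, 0.0837]
tool_rot: [0.0, -0.347, 0.938, 0.0]
ft_force: [-0.2, -0.3, 0.5]
width: -0.0001
grasp in booth [-0.0845 -0.1916  0.1027]
r,ang 0.14555715089754248 0.3554385651960549
0.355 tool x,z cumulative mm -0.0 -0.0
0.467 tool x,z cumulative mm -6.5 -14.9
0.58 tool x,z cumulative mm -14.7 -29.1
0.692 tool x,z cumulative mm -24.3 -42.2
0.804 tool x,z cumulative mm -35.4 -54.1
0.916 tool x,z cumulative mm -47.8 -64.8
1.028 tool x,z cumulative mm -61.2 -74.0
1.14 tool x,z cumulative mm -75.6 -81.6
1.252 tool x,z cumulative mm -90.8 -87.6
1.364 tool x,z cumulative mm -106.6 -91.8
1.476 tool x,z cumulative mm -122.7 -94.2
1.588 tool x,z cumulative mm -139.0 -94.9
1.7 tool x,z cumulative mm -155.2 -93.7
```

View pics/w3.png

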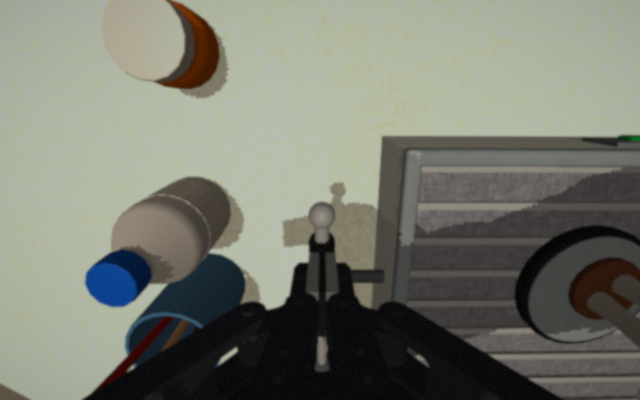

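The jaws shut fully (width 0), so the sleeve isn't between the pads. I'll check where the rod is.

```bash

python3 - <<'E'
from h import *
p=np.load('p.npy');T=booth(p)
c=get_calibration("wrist")
for b in (.2,.3,.3565,.42,.5): print(b,[proj(W(T,rod(b,l)),c)[0].round(1).tolist() for l in(0,.135,.175)])
e,M,s=tool(); print('tcp',proj(e,c)[0],'grasp',proj(e-.019*M[:,2],c)[0])
im=capture("side"); im=cv2.resize(im[100:220,240:400],None,fx=5,fy=5,interpolation=cv2.INTER_CUBIC); cv2.imwrite("pics/s3.png",im[:,:,::-1])
w=cv2.imread("pics/w3.png"); cv2.imwrite("pics/w3b.png",cv2.resize(w[190:390,230:420],None,fx=4,fy=3,interpolation=cv2.INTER_CUBIC))
E
```

```text
0.2 [[322.7, 364.3], [324.0, 241.1], [324.6, 186.5]]
0.3 [[322.7, 364.3], [324.1, 255.2], [324.8, 202.6]]
0.3565 [[322.7, 364.3], [324.2, 264.6], [324.9, 214.3]]
0.42 [[322.7, 364.3], [324.2, 276.5], [325.0, 229.7]]
0.5 [[322.7, 364.3], [324.3, 293.6], [325.2, 253.2]]
tcp [321.60743066 238.41954129] grasp [321.59657678 252.50048368]
```

View pics/s3.png

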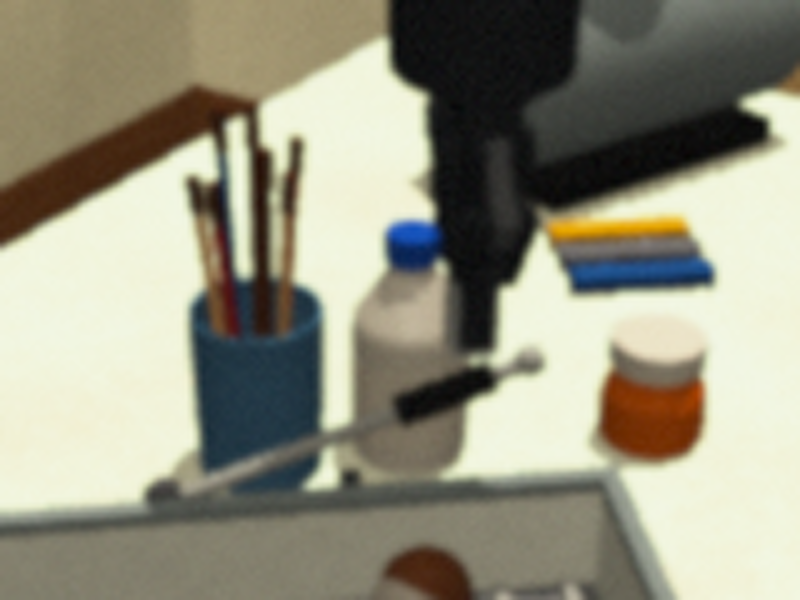

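View pics/w3b.png

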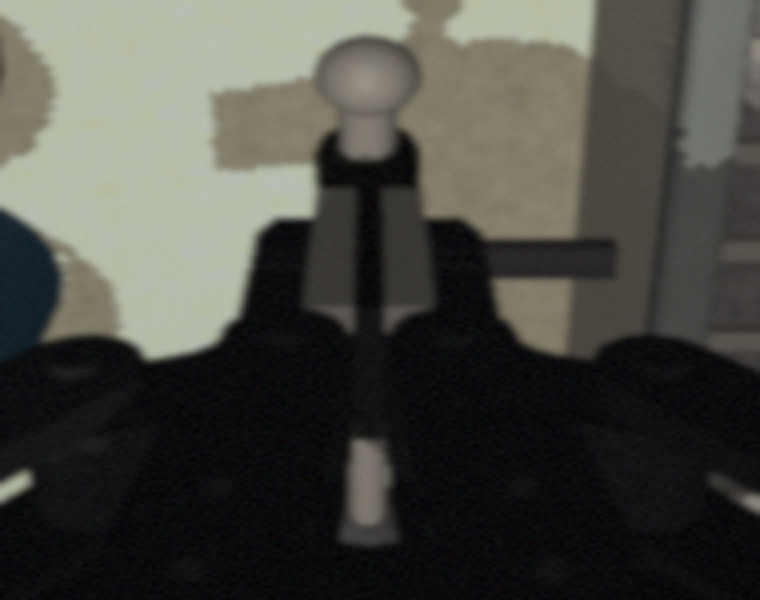

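```bash

python3 - <<'E'
from h import *
p=np.load('p.npy');T=booth(p)
c=get_calibration("side")
e,M,s=tool(); print('ee',e,'tcp',proj(e,c)[0],'grasp',proj(e-.019*M[:,2],c)[0],'width',s['width'])
print("+20mm",proj(e+[0,0,.02],c)[0])
print([proj(W(T,rod(p[4],l)),c)[0].round(1).tolist() for l in(0,.112,.135,.145,.158,.175)])
E
```

```text
ee [ 0.56545537 -0.20564883  0.08367367] tcp [333.67857212 183.89585796] grasp [333.96251566 176.59669499] width 0.0003061186310540033
+20mm [333.97777751 176.20681125]
[[273.3, 200.4], [319.9, 182.4], [329.6, 178.7], [333.8, 177.0], [339.3, 174.9], [346.6, 172.1]]
```

```bash

python3 - <<'E'
from h import *
c=get_calibration("wrist"); e,M,s=tool()
print("cam in tool", (M.T@(-c['camera_from_world'][:3,:3].T@c['camera_from_world'][:3,3]-e)).round(4))
for w in (0,.0427,.0234):
  for x in (.011,-.011,0):
    print(w,x,[(back,proj(e+M@[x,w,-back],c)[0].round(0).tolist()) for back in (0,.013,.019,.03,.04,.05)])
E
python3 - <<'E'
import cv2
w=cv2.imread("pics/wrist0.png"); cv2.imwrite("pics/w0b.png",cv2.resize(w[240:400,20:620],None,fx=1.3,fy=1.3,interpolation=cv2.INTER_CUBIC)*1)
E
```

```text
cam in tool [ 0.084   0.0002 -0.1789]
0 0.011 [(0, [321.0, 222.0]), (0.013, [321.0, 231.0]), (0.019, [321.0, 235.0]), (0.03, [321.0, 244.0]), (0.04, [321.0, 253.0]), (0.05, [321.0, 263.0])]
0 -0.011 [(0, [322.0, 254.0]), (0.013, [322.0, 264.0]), (0.019, [322.0, 269.0]), (0.03, [322.0, 280.0]), (0.04, [321.0, 290.0]), (0.05, [321.0, 302.0])]
0 0 [(0, [322.0, 238.0]), (0.013, [322.0, 248.0]), (0.019, [321.0, 253.0]), (0.03, [321.0, 262.0]), (0.04, [321.0, 272.0]), (0.05, [321.0, 283.0])]
0.0427 0.011 [(0, [390.0, 222.0]), (0.013, [395.0, 231.0]), (0.019, [397.0, 235.0]), (0.03, [402.0, 244.0]), (0.04, [407.0, 252.0]), (0.05, [412.0, 262.0])]
0.0427 -0.011 [(0, [388.0, 254.0]), (0.013, [392.0, 264.0]), (0.019, [394.0, 269.0]), (0.03, [398.0, 279.0]), (0.04, [403.0, 290.0]), (0.05, [408.0, 302.0])]
0.0427 0 [(0, [389.0, 238.0]), (0.013, [393.0, 248.0]), (0.019, [395.0, 252.0]), (0.03, [400.0, 262.0]), (0.04, [405.0, 272.0]), (0.05, [410.0, 283.0])]
0.0234 0.011 [(0, [359.0, 222.0]), (0.013, [362.0, 231.0]), (0.019, [363.0, 235.0]), (0.03, [365.0, 244.0]), (0.04, [368.0, 253.0]), (0.05, [371.0, 263.0])]
0.0234 -0.011 [(0, [358.0, 254.0]), (0.013, [360.0, 264.0]), (0.019, [361.0, 269.0]), (0.03, [364.0, 280.0]), (0.04, [366.0, 290.0]), (0.05, [369.0, 302.0])]
0.0234 0 [(0, [358.0, 238.0]), (0.013, [361.0, 248.0]), (0.019, [362.0, 252.0]), (0.03, [365.0, 262.0]), (0.04, [367.0, 272.0]), (0.05, [370.0, 283.0])]
```

View pics/w0b.png

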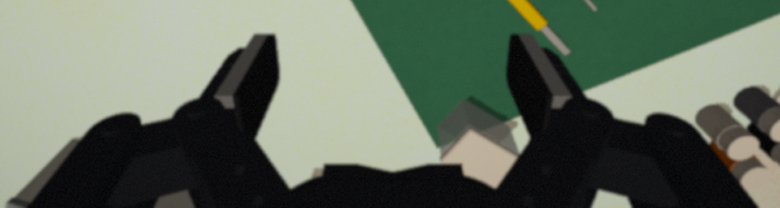

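Both views show the real fingertips about 39 mm behind the reported TCP. In the wrist view the shut tip is at row 252 instead of 222, and in the side view at row 170 instead of 184. So the fingers closed above the sleeve without touching it. I'll reopen, go 39 mm lower and watch the force.

```bash

python3 -m jog '[{"claw":0.45,"travel":[0,0,-5],"yaw":0},{"claw":0.45,"travel":[0,0,0],"yaw":0},{"claw":0.45,"travel":[0,0,0],"yaw":0},{"claw":0.45,"travel":[0,0,10],"yaw":0},{"claw":0.45,"travel":[0,0,10],"yaw":0}]'
python3 -m jog '[{"claw":0.45,"travel":[0,0,8],"yaw":0},{"claw":0.45,"travel":[0,0,8],"yaw":0},{"claw":0.45,"travel":[0,0,8],"yaw":0},{"claw":0.45,"travel":[0,0,0],"yaw":0}]'
python3 - <<'E'
from h import *
im=capture("wrist"); cv2.imwrite("pics/w4.png",im[:,:,::-1])
im=capture("side"); im=cv2.resize(im[100:220,240:400],None,fx=5,fy=5,interpolation=cv2.INTER_CUBIC); cv2.imwrite("pics/s4.png",im[:,:,::-1])
E
```

```text
time: 6.6
ee_pos: [0.5655, -0.2056, 0.0679]
tool_rot: [0.0, -0.347, 0.938, -0.0]
ft_force: [-1.3, 0.2, 0.2]
width: 0.0469
time: 7.0
ee_pos: [0.5646, -0.2052, 0.0432]
tool_rot: [-0.001, -0.347, 0.938, 0.001]
ft_force: [-0.5, 0.3, 0.0]
width: 0.0469
```

View pics/s4.png

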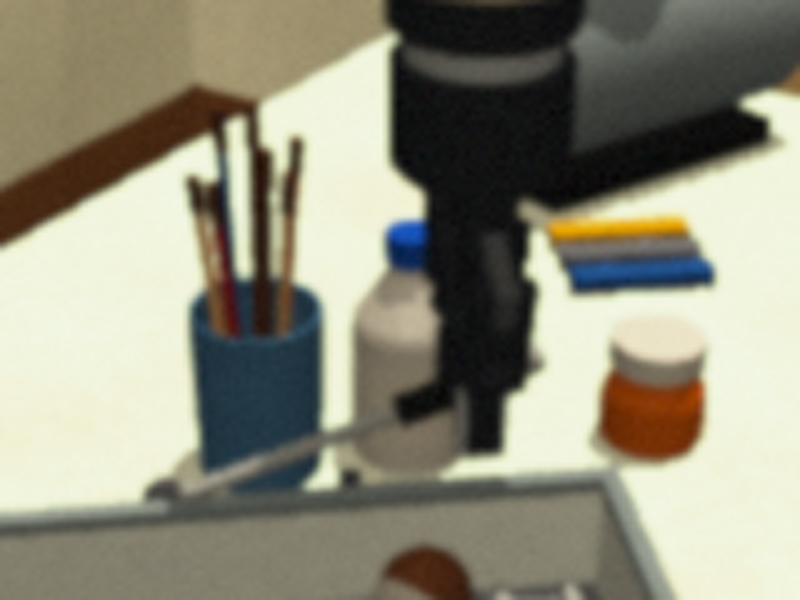

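View pics/w4.png

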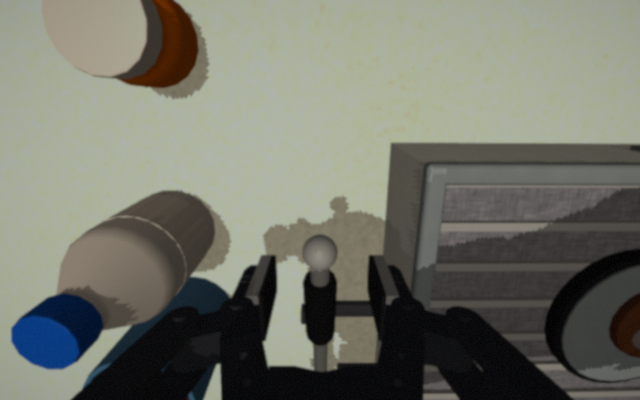

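The left finger now covers the sleeve in the side view, and the wrist view shows the sleeve at (320,305) between the pads. Closing.

```bash

python3 -m jog '[{"claw":0.7,"travel":[0,0,0],"yaw":0},{"claw":0.9,"travel":[0,0,0],"yaw":0},{"claw":1,"travel":[0,0,0],"yaw":0},{"claw":1,"travel":[0,0,0],"yaw":0},{"claw":1,"travel":[0,0,0],"yaw":0}]'
python3 - <<'E'
from h import *
p=np.load('p.npy');T=booth(p)
e,M,s=tool(); g=e+[0,0,.058]
b=T[:3,:3].T@(g-T[:3,3]); print("grasp in booth",b.round(4)); 
v=np.array([.052-b[0],b[2]-.052]); print("r,ang",np.hypot(*v),np.arctan2(v[1],v[0]))
r=np.hypot(*v);a0=.3565
prev=None
for a in np.linspace(a0,1.6857,11): 
    q=np.array([-(.052-r*np.cos(a)),-r*np.sin(a)])*1e3
    if prev is not None: print(round(a,3),(q-prev).round(1))
    prev=q
E
```

```text
time: 7.6
ee_pos: [0.5656, -0.2058, 0.0449]
tool_rot: [0.0, -0.347, 0.938, -0.0]
ft_force: [-0.4, -1.0, 0.8]
width: 0.0134
grasp in booth [-0.0845 -0.1919  0.1029]
r,ang 0.1456551301943847 0.3569544859661104
0.489 [ -7.9 -17.6]
0.622 [-10.2 -16.4]
0.755 [-12.3 -14.9]
0.888 [-14.2 -13.2]
1.021 [-15.8 -11.2]
1.154 [-17.1  -9. ]
1.287 [-18.2  -6.6]
1.42 [-18.9  -4.2]
1.553 [-19.3  -1.6]
1.686 [-19.3   0.9]
```

Gripped: width is 13.4 mm on the sleeve and the grasp is on the predicted arc. Now I'll swing it up along the arc.

```bash

python3 -m jog '[{"claw":1,"travel":[-4,0,-9],"yaw":0},{"claw":1,"travel":[-4,0,-9],"yaw":0},{"claw":1,"travel":[-5,0,-8],"yaw":0},{"claw":1,"travel":[-5,0,-8],"yaw":0},{"claw":1,"travel":[0,0,0],"yaw":0}]'
python3 -m jog '[{"claw":1,"travel":[-6,0,-7.5],"yaw":0},{"claw":1,"travel":[-6,0,-7.5],"yaw":0},{"claw":1,"travel":[-7,0,-6.5],"yaw":0},{"claw":1,"travel":[-7,0,-6.5],"yaw":0},{"claw":1,"travel":[0,0,0],"yaw":0}]'
python3 - <<'E'
from h import *
p=np.load('p.npy');T=booth(p)
e,M,s=tool(); g=e+[0,0,.058]
b=T[:3,:3].T@(g-T[:3,3]); print("grasp in booth",b.round(4)); 
v=np.array([.052-b[0],b[2]-.052]); print("r,ang",np.hypot(*v),np.arctan2(v[1],v[0]))
im=capture("side"); cv2.imwrite("pics/s5.png",im[:,:,::-1])
E
```

```text
time: 8.1
ee_pos: [0.5806, -0.193, 0.08]
tool_rot: [0.001, -0.347, 0.938, -0.0]
ft_force: [4.0, 0.5, -4.8]
width: 0.0133
time: 8.6
ee_pos: [0.6003, -0.1759, 0.107]
tool_rot: [0.001, -0.347, 0.938, 0.0]
ft_force: [6.5, -0.2, -8.7]
width: 0.0128
grasp in booth [-0.0387 -0.1915  0.165 ]
r,ang 0.14491458208372776 0.8946398846780588
```

View pics/s5.png

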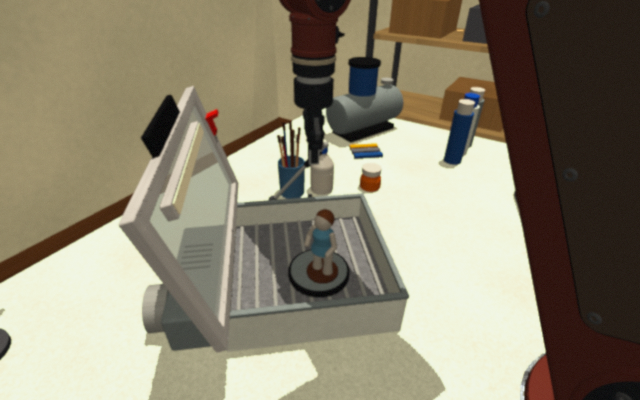

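The rod is following the gripper; in the side view it's raised near (300,175). Forces are under 11 N, so I'll continue.

```bash

python3 -m jog '[{"claw":1,"travel":[-8,0,-6],"yaw":0},{"claw":1,"travel":[-8,0,-5],"yaw":0},{"claw":1,"travel":[-8.5,0,-5],"yaw":0},{"claw":1,"travel":[-8.5,0,-4],"yaw":0},{"claw":1,"travel":[0,0,0],"yaw":0}]'
python3 -m jog '[{"claw":1,"travel":[-9,0,-3.5],"yaw":0},{"claw":1,"travel":[-9,0,-3],"yaw":0},{"claw":1,"travel":[-9.5,0,-2.5],"yaw":0},{"claw":1,"travel":[-9.5,0,-2],"yaw":0},{"claw":1,"travel":[0,0,0],"yaw":0}]'
python3 -m jog '[{"claw":1,"travel":[-9.5,0,-1],"yaw":0},{"claw":1,"travel":[-9.5,0,-1],"yaw":0},{"claw":1,"travel":[-5,0,0],"yaw":0},{"claw":1,"travel":[0,0,0],"yaw":0}]'
cat > rs.py <<'E'
from h import *
p=np.load('p.npy');T=booth(p)
e,M,s=tool(); g=e+[0,0,.058]
b=T[:3,:3].T@(g-T[:3,3]); print("grasp in booth",b.round(4),'t',s['time'],'ft booth',(T[:3,:3].T@s['ft_force']).round(1)); 
v=np.array([.052-b[0],b[2]-.052]); print("r,ang",np.hypot(*v),np.arctan2(v[1],v[0]))
E
python3 rs.py
```

```text
time: 9.15
ee_pos: [0.6254, -0.1544, 0.1265]
tool_rot: [0.001, -0.347, 0.938, 0.0]
ft_force: [7.1, -0.5, -10.4]
width: 0.0123
time: 9.65
ee_pos: [0.653, -0.1303, 0.1384]
tool_rot: [0.001, -0.348, 0.938, -0.0]
ft_force: [-0.1, 0.4, -0.2]
width: -0.0001
time: 10.05
ee_pos: [0.6708, -0.1152, 0.1395]
tool_rot: [0.0, -0.347, 0.938, 0.0]
ft_force: [0.6, 0.7, -0.5]
width: 0.0001
grasp in booth [ 0.0543 -0.1907  0.1975] t 10.05 ft booth [ 0.9  0.1 -0.5]
r,ang 0.14556219127924822 1.5869176295727059
```

The width dropped to 0, so the sleeve slipped out of the pads. I'll look before doing anything else.

```bash
python3 - <<'E'
from h import *
im=capture("side"); im=cv2.resize(im[80:220,220:400],None,fx=4,fy=4,interpolation=cv2.INTER_CUBIC); cv2.imwrite("pics/s6.png",im[:,:,::-1])
im=capture("wrist"); cv2.imwrite("pics/w6.png",im[:,:,::-1])
p=np.load('p.npy');T=booth(p); c=get_calibration("wrist")
for b in (.8,1,1.1,1.2,1.3,1.4,1.5,1.6): print(b,[proj(W(T,rod(b,l)),c)[0].round(1).tolist() for l in(0,.135,.175)])
E
```

```text
0.8 [[322.4, 195.4], [323.9, 74.7], [325.0, -7.1]]
1 [[322.4, 195.4], [323.9, 119.8], [324.9, 62.7]]
1.1 [[322.4, 195.4], [323.8, 146.5], [324.8, 108.3]]
1.2 [[322.4, 195.4], [323.7, 174.9], [324.7, 158.7]]
1.3 [[322.4, 195.4], [323.5, 204.0], [324.4, 210.8]]
1.4 [[322.4, 195.4], [323.4, 232.5], [324.1, 261.4]]
1.5 [[322.4, 195.4], [323.2, 259.5], [323.8, 307.7]]
1.6 [[322.4, 195.4], [323.0, 284.1], [323.5, 347.5]]
```

View pics/s6.png

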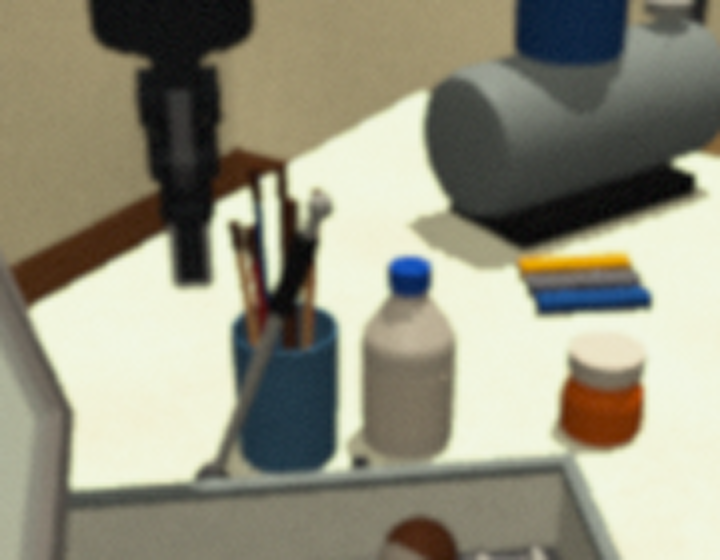

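View pics/w6.png

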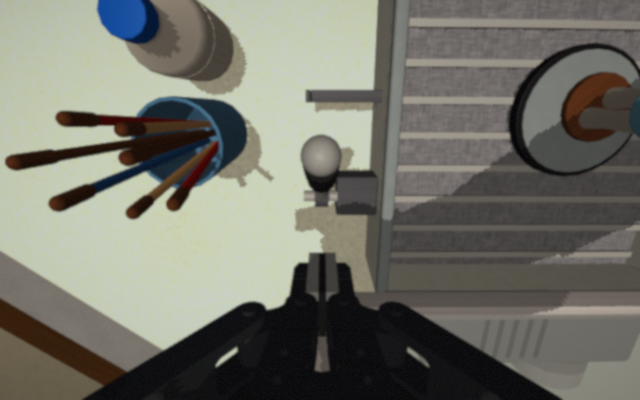

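The rod stands at about 1.2 rad, with the ball at (321,155) in the wrist view. It's stiff and stays put, so I'll push it the rest of the way with the shut fingers from the front: raise, go over the ball, lower in front of it, push back.

```bash

python3 -m jog '[{"claw":1,"travel":[0,0,-35],"yaw":0},{"claw":1,"travel":[0,0,-40],"yaw":0},{"claw":1,"travel":[20,0,-10],"yaw":0},{"claw":1,"travel":[45,0,0],"yaw":0},{"claw":1,"travel":[45,0,0],"yaw":0}]'
python3 -m jog '[{"claw":1,"travel":[5,0,0],"yaw":0},{"claw":1,"travel":[0,0,25],"yaw":0},{"claw":1,"travel":[0,0,0],"yaw":0}]'
python3 rs.py
python3 - <<'E'
from h import *
im=capture("side"); im=cv2.resize(im[60:220,200:400],None,fx=3.5,fy=3.5,interpolation=cv2.INTER_CUBIC); cv2.imwrite("pics/s7.png",im[:,:,::-1])
im=capture("wrist"); cv2.imwrite("pics/w7.png",im[:,:,::-1])
E
```

```text
time: 10.65
ee_pos: [0.5854, -0.1882, 0.2245]
tool_rot: [0.0, -0.347, 0.938, -0.0]
ft_force: [0.9, -1.0, 0.3]
width: -0.0001
time: 10.95
ee_pos: [0.5808, -0.1905, 0.1972]
tool_rot: [-0.002, -0.346, 0.938, 0.002]
ft_force: [-0.6, 0.2, -0.4]
width: 0.0001
grasp in booth [-0.063  -0.19    0.2552] t 10.95 ft booth [-0.3  0.5 -0.4]
r,ang 0.2334361327135904 1.0557548451993086
```

View pics/s7.png

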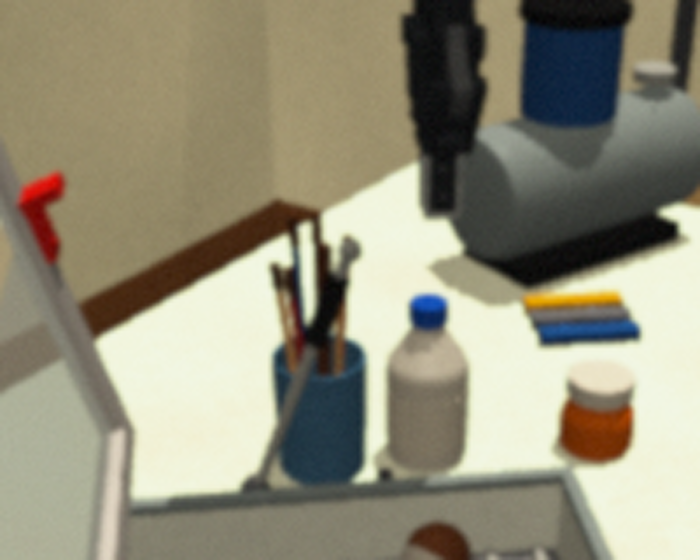

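View pics/w7.png

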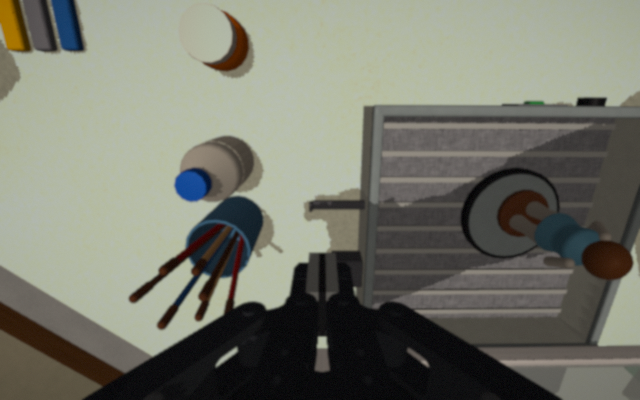

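```bash

python3 -m jog '[{"claw":1,"travel":[0,0,23],"yaw":0},{"claw":1,"travel":[0,0,23],"yaw":0},{"claw":1,"travel":[0,0,0],"yaw":0},{"claw":1,"travel":[-20,0,0],"yaw":0},{"claw":1,"travel":[-10,0,0],"yaw":0}]'
python3 -m jog '[{"claw":1,"travel":[-10,0,0],"yaw":0},{"claw":1,"travel":[-10,0,0],"yaw":0},{"claw":1,"travel":[-10,0,0],"yaw":0},{"claw":1,"travel":[-10,0,0],"yaw":0},{"claw":1,"travel":[-10,0,0],"yaw":0}]'
python3 rs.py
python3 -m jog '[{"claw":1,"travel":[-8,0,0],"yaw":0},{"claw":1,"travel":[-8,0,0],"yaw":0},{"claw":1,"travel":[-6,0,0],"yaw":0},{"claw":1,"travel":[0,0,0],"yaw":0}]'
python3 rs.py
python3 - <<'E'
from h import *
im=capture("side"); im=cv2.resize(im[60:220,200:400],None,fx=3.5,fy=3.5,interpolation=cv2.INTER_CUBIC); cv2.imwrite("pics/s8.png",im[:,:,::-1])
E
```

```text
time: 11.55
ee_pos: [0.6072, -0.1706, 0.1553]
tool_rot: [0.001, -0.347, 0.938, -0.001]
ft_force: [0.1, -1.1, 0.3]
width: 0.0
time: 12.05
ee_pos: [0.6442, -0.1381, 0.1537]
tool_rot: [-0.0, -0.347, 0.938, 0.0]
ft_force: [-1.8, -0.8, 1.0]
width: 0.0
grasp in booth [ 0.0193 -0.191   0.2117] t 12.05 ft booth [-1.9  0.5  1. ]
r,ang 0.16301834203780008 1.368813451912087
time: 12.45
ee_pos: [0.6609, -0.1237, 0.1535]
tool_rot: [0.0, -0.347, 0.938, 0.0]
ft_force: [0.2, -0.6, -0.8]
width: -0.0001
grasp in booth [ 0.0413 -0.1908  0.2115] t 12.45 ft booth [-0.2 -0.6 -0.8]
r,ang 0.15984019728047272 1.503931957917127
```

View pics/s8.png

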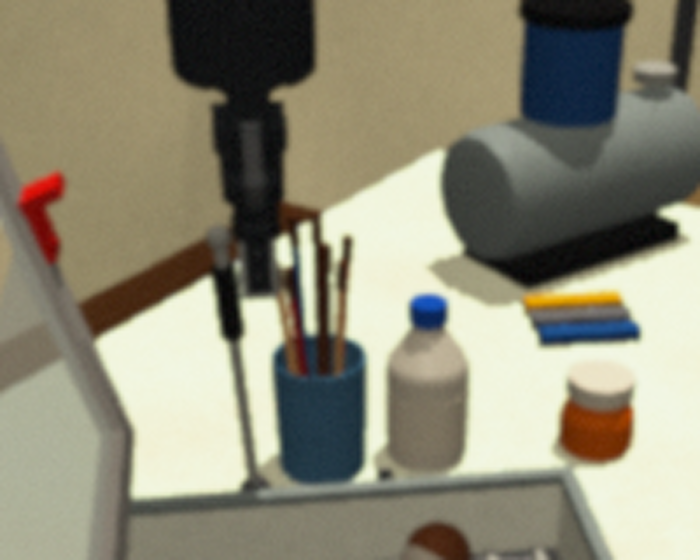

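The rod is nearly at its stop, leaning slightly rearward. I'll push on in small steps until the stop shows up in the force.

```bash

python3 -m jog '[{"claw":1,"travel":[-3,0,0],"yaw":0},{"claw":1,"travel":[-2,0,0],"yaw":0},{"claw":1,"travel":[0,0,0],"yaw":0}]'; python3 rs.py
python3 -m jog '[{"claw":1,"travel":[-2,0,0],"yaw":0},{"claw":1,"travel":[0,0,0],"yaw":0}]'; python3 rs.py
python3 -m jog '[{"claw":1,"travel":[-2,0,0],"yaw":0},{"claw":1,"travel":[0,0,0],"yaw":0}]'; python3 rs.py
```

```text
time: 12.8
ee_pos: [0.6641, -0.121, 0.1536]
tool_rot: [-0.0, -0.347, 0.938, 0.0]
ft_force: [0.1, -0.4, -0.3]
width: 0.0001
grasp in booth [ 0.0455 -0.1909  0.2116] t 12.8 ft booth [-0.2 -0.4 -0.3]
r,ang 0.15973706900069926 1.5302772362366037
time: 13.0
ee_pos: [0.6657, -0.1197, 0.1537]
tool_rot: [0.0, -0.347, 0.938, 0.0]
ft_force: [-1.1, 0.1, -0.5]
width: -0.0001
grasp in booth [ 0.0476 -0.1909  0.2117] t 13.0 ft booth [-0.7  0.8 -0.5]
r,ang 0.15971632227934712 1.5432567935033088
time: 13.2
ee_pos: [0.6673, -0.1183, 0.1537]
tool_rot: [0.0, -0.347, 0.938, 0.0]
ft_force: [-0.1, 0.2, -0.4]
width: 0.0004
grasp in booth [ 0.0497 -0.1909  0.2117] t 13.2 ft booth [ 0.   0.2 -0.4]
r,ang 0.15969561308507027 1.5565243222010516
```

```bash

python3 -m jog '[{"claw":1,"travel":[-2,0,0],"yaw":0},{"claw":1,"travel":[-1,0,0],"yaw":0},{"claw":1,"travel":[0,0,0],"yaw":0}]'; python3 rs.py
python3 -m jog '[{"claw":1,"travel":[-2,0,0],"yaw":0},{"claw":1,"travel":[-1,0,0],"yaw":0},{"claw":1,"travel":[0,0,0],"yaw":0}]'; python3 rs.py
python3 - <<'E'
from h import *
p=np.load('p.npy');T=booth(p)
im=capture("side")
c=get_calibration("side"); big=cv2.resize(im,None,fx=4,fy=4,interpolation=cv2.INTER_CUBIC)[:,:,::-1].copy()
for b,col in((1.58,(0,255,0)),(1.685,(0,0,255))):
    q=(proj([W(T,rod(b,0)),W(T,rod(b,.175))],c)*4+1.5).astype(int); cv2.polylines(big,[q],False,col,1); cv2.circle(big,tuple(map(int,q[1])),10,col,1)
cv2.imwrite("pics/s9.png",big[360:880,850:1500])
im=capture("top"); c=get_calibration("top"); big=cv2.resize(im,None,fx=4,fy=4,interpolation=cv2.INTER_CUBIC)[:,:,::-1].copy()
for b,col in((1.58,(0,255,0)),(1.685,(0,0,255))):
    q=(proj([W(T,rod(b,0)),W(T,rod(b,.175))],c)*4+1.5).astype(int); cv2.polylines(big,[q],False,col,1); cv2.circle(big,tuple(map(int,q[1])),10,col,1)
cv2.imwrite("pics/t9.png",big[360:880,1000:1700])
E
```

```text
time: 13.5
ee_pos: [0.6684, -0.1174, 0.1535]
tool_rot: [-0.001, -0.347, 0.938, -0.0]
ft_force: [-5.5, -3.9, 0.8]
width: -0.0002
grasp in booth [ 0.0511 -0.1909  0.2115] t 13.5 ft booth [-6.7  0.6  0.8]
r,ang 0.15952916400211467 1.5652036598363277
time: 13.8
ee_pos: [0.6687, -0.1171, 0.1535]
tool_rot: [-0.003, -0.346, 0.938, -0.001]
ft_force: [-13.6, -10.1, 4.1]
width: 0.0
grasp in booth [ 0.0515 -0.1909  0.2115] t 13.8 ft booth [-16.9   1.1   4.1]
r,ang 0.15945566579067724 1.5678591456542577
```

View pics/s9.png

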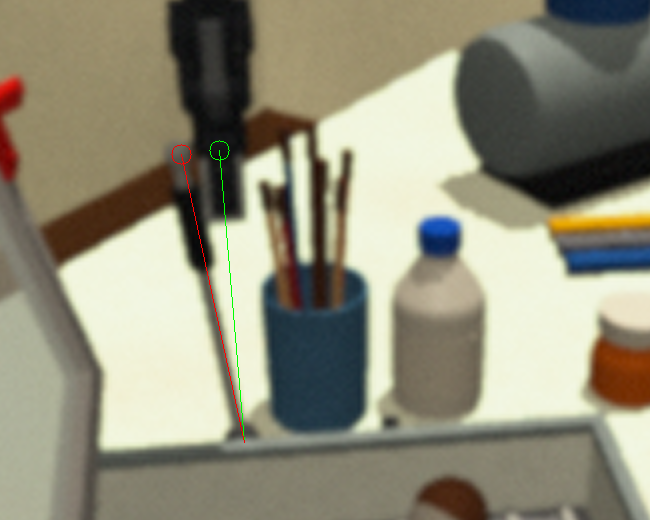

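View pics/t9.png

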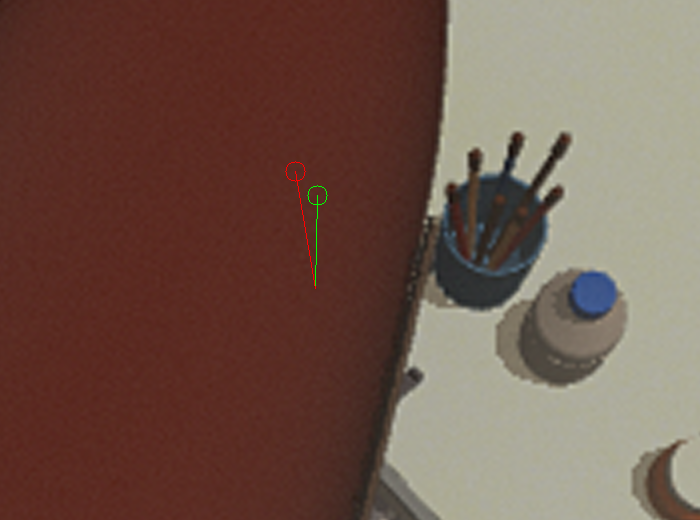

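I'm at the stop: 17 N reaction with no further motion, and the side view matches the 1.685 line. Backing off and rising.

```bash

python3 -m jog '[{"claw":1,"travel":[4,0,0],"yaw":0},{"claw":1,"travel":[20,0,0],"yaw":0},{"claw":1,"travel":[10,0,-20],"yaw":0},{"claw":1,"travel":[10,0,-45],"yaw":0},{"claw":0.67,"travel":[0,0,-45],"yaw":0}]'
python3 -m jog '[{"claw":0.67,"travel":[30,0,-45],"yaw":0},{"claw":0.67,"travel":[45,0,-35],"yaw":0},{"claw":0.67,"travel":[45,0,0],"yaw":0},{"claw":0.67,"travel":[30,0,0],"yaw":0},{"claw":0.67,"travel":[0,0,0],"yaw":0}]'
python3 rs.py
python3 - <<'E'
from h import *
p=np.load('p.npy');T=booth(p)
im=capture("side")
c=get_calibration("side"); big=cv2.resize(im,None,fx=2,fy=2,interpolation=cv2.INTER_CUBIC)[:,:,::-1].copy()
def L(pts,col): cv2.polylines(big,[(proj([W(T,x) for x in pts],c)*2+.5).round().astype(int)],False,col,1)
L([rod(1.685,0),rod(1.685,.175)],(0,0,255))
for a,col in((1.78,(255,0,0)),(1.83,(0,255,0))):
    L([can(a,o,y,0) for o,y in[(.221,.075),(.25,.075),(.25,-.075),(.221,-.075)]],col)
    L([can(a,o,y,.008) for o,y in[(0,.202),(.221,.202),(.221,-.202),(0,-.202)]],col)
cv2.imwrite("pics/s10.png",big[120:720,200:900])
E
```

```text
time: 14.4
ee_pos: [0.6372, -0.1435, 0.2648]
tool_rot: [-0.0, -0.347, 0.938, 0.0]
ft_force: [1.8, -0.9, 0.5]
width: 0.0136
time: 14.9
ee_pos: [0.5284, -0.2379, 0.3371]
tool_rot: [0.0, -0.345, 0.938, -0.001]
ft_force: [0.3, -0.0, 0.1]
width: 0.0282
grasp in booth [-0.1336 -0.1923  0.3951] t 14.9 ft booth [ 0.2 -0.2  0.1]
r,ang 0.39005594390691656 1.0749750144983128
```

View pics/s10.png

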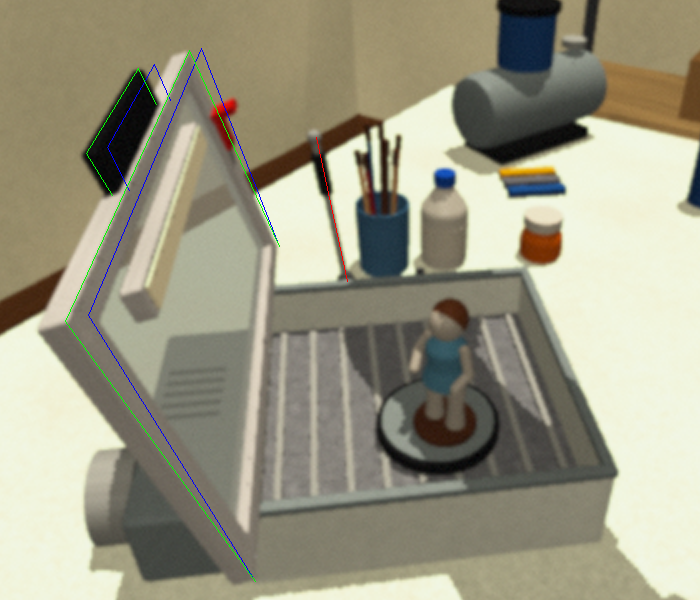

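The canopy is at about 1.825 (the lip lies on the green 1.83 outline) and the rod is at 1.685. Turning the jaws along the booth's x to cage the lip.

```bash

python3 -m jog '[{"claw":0.67,"travel":[0,0,-12],"yaw":8.5},{"claw":0.67,"travel":[0,0,-12],"yaw":8.5},{"claw":0.67,"travel":[0,0,-6],"yaw":8.5},{"claw":0.67,"travel":[0,0,0],"yaw":8.5},{"claw":0.67,"travel":[0,0,0],"yaw":8.5}]'
python3 -m jog '[{"claw":0.67,"travel":[0,0,0],"yaw":8.5},{"claw":0.67,"travel":[0,0,0],"yaw":8.5},{"claw":0.67,"travel":[0,0,0],"yaw":8.5},{"claw":0.67,"travel":[0,0,0],"yaw":8.5},{"claw":0.67,"travel":[0,0,0],"yaw":8.5}]'
python3 -m jog '[{"claw":0.67,"travel":[0,0,0],"yaw":5.3},{"claw":0.67,"travel":[0,0,0],"yaw":0}]'
python3 - <<'E'
from h import *
p=np.load('p.npy');T=booth(p)
togo(W(T,[.191,0,.36]),p[2])
E
```

```text
time: 15.45
ee_pos: [0.5315, -0.2349, 0.366]
tool_rot: [0.0, 0.019, 1.0, 0.0]
ft_force: [0.6, -0.5, 0.4]
width: 0.0281
time: 15.95
ee_pos: [0.5314, -0.2348, 0.3658]
tool_rot: [0.0, 0.38, 0.925, 0.0]
ft_force: [0.0, -0.6, -0.0]
width: 0.0282
time: 16.15
ee_pos: [0.5313, -0.2349, 0.3658]
tool_rot: [0.0, 0.42, 0.907, 0.0]
ft_force: [0.4, 0.6, -0.9]
width: 0.0282
t 16.15 ee [ 0.5313 -0.2349  0.3658] psi_y 0.7033 w 0.0282 ft [ 0.4  0.6 -0.9] q [-0.54  0.39  0.43  1.61  0.    0.33]
yaw to go deg 0.00
travel mm [191.8 320.5   6. ]
```

```bash

python3 -m jog '[{"claw":0.67,"travel":[40,20,0],"yaw":0},{"claw":0.67,"travel":[40,40,0],"yaw":0},{"claw":0.67,"travel":[40,40,0],"yaw":0},{"claw":0.67,"travel":[40,40,0],"yaw":0},{"claw":0.67,"travel":[32,40,0],"yaw":0}]'
python3 -m jog '[{"claw":0.67,"travel":[0,40,0],"yaw":0},{"claw":0.67,"travel":[0,40,0],"yaw":0},{"claw":0.67,"travel":[0,40,0],"yaw":0},{"claw":0.67,"travel":[0,20,0],"yaw":0},{"claw":0.67,"travel":[0,0,0],"yaw":0}]'
python3 - <<'E'
from h import *
p=np.load('p.npy');T=booth(p)
togo(W(T,[.191,0,.36]),p[2])
im=capture("wrist").copy(); c=get_calibration("wrist")
for a,col in((1.80,(255,0,0)),(1.83,(0,255,0))):
    q=proj([W(T,can(a,.25,y,d)) for y,d in((-.075,.005),(.075,.005),(.075,-.005),(-.075,-.005),(-.075,.005))],c); cv2.polylines(im,[q.round().astype(int)],False,col,1)
cv2.imwrite("pics/w11.png",im[:,:,::-1])
im=capture("side"); cv2.imwrite("pics/s11.png",im[:,:,::-1])
E
```

```text
time: 16.65
ee_pos: [0.5415, 0.0089, 0.3664]
tool_rot: [0.0, 0.419, 0.908, 0.0]
ft_force: [2.3, -0.7, 0.4]
width: 0.0283
time: 17.15
ee_pos: [0.6498, 0.0997, 0.3638]
tool_rot: [-0.001, 0.418, 0.909, -0.0]
ft_force: [0.1, 0.1, -0.0]
width: 0.0282
t 17.15 ee [0.6498 0.0997 0.3638] psi_y 0.7093 w 0.0282 ft [ 0.1  0.1 -0. ] q [0.04 0.59 0.76 1.74 0.   0.9 ]
yaw to go deg 0.35
travel mm [13.2 13.8  3.8]
```

View pics/w11.png

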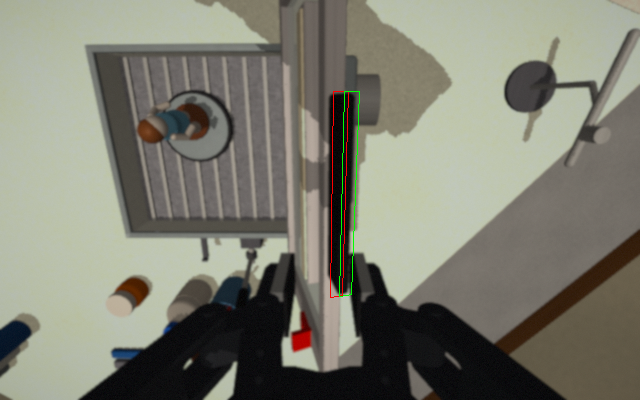

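View pics/s11.png

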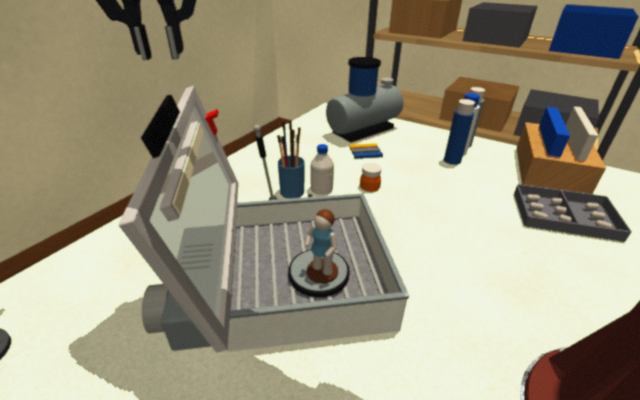

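```bash
python3 - <<'E'
import cv2
w=cv2.imread("pics/w11.png"); cv2.imwrite("pics/w11b.png",cv2.resize(w[80:310,280:400],None,fx=5,fy=2.5,interpolation=cv2.INTER_CUBIC))
E
```

```text
(no output)
```

View pics/w11b.png

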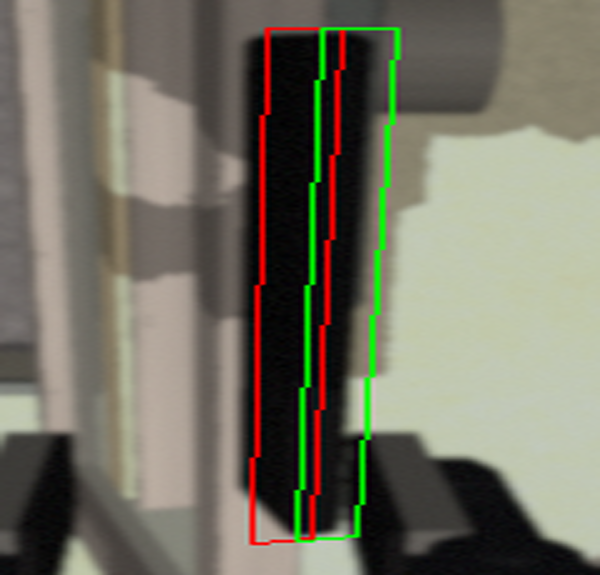

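The lip's rear edge puts the canopy at about 1.815. Centring and descending around the lip.

```bash

python3 -m jog '[{"claw":0.67,"travel":[13,11,0],"yaw":0.3},{"claw":0.67,"travel":[0,0,25],"yaw":0},{"claw":0.67,"travel":[0,0,20],"yaw":0},{"claw":0.67,"travel":[0,0,0],"yaw":0}]'
python3 - <<'E'
from h import *
p=np.load('p.npy');T=booth(p)
togo(W(T,[.1885,0,.281]),p[2])
im=capture("wrist"); cv2.imwrite("pics/w12.png",im[:,:,::-1])
im=capture("side"); cv2.imwrite("pics/s12.png",cv2.resize(im[40:240,80:280],None,fx=3,fy=3,interpolation=cv2.INTER_CUBIC)[:,:,::-1])
E
```

```text
time: 17.65
ee_pos: [0.6465, 0.1133, 0.3192]
tool_rot: [-0.002, 0.422, 0.906, -0.001]
ft_force: [-1.0, 0.6, 0.8]
width: 0.0281
t 17.65 ee [0.6465 0.1133 0.3192] psi_y 0.6987 w 0.0281 ft [-1.   0.6  0.8] q [ 0.06  0.56  0.58  1.6  -0.    0.93]
yaw to go deg -0.26
travel mm [ 0.7  5.  38.2]
```

View pics/w12.png

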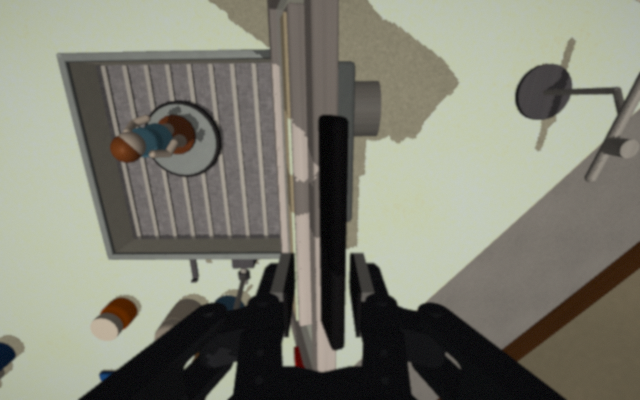

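View pics/s12.png

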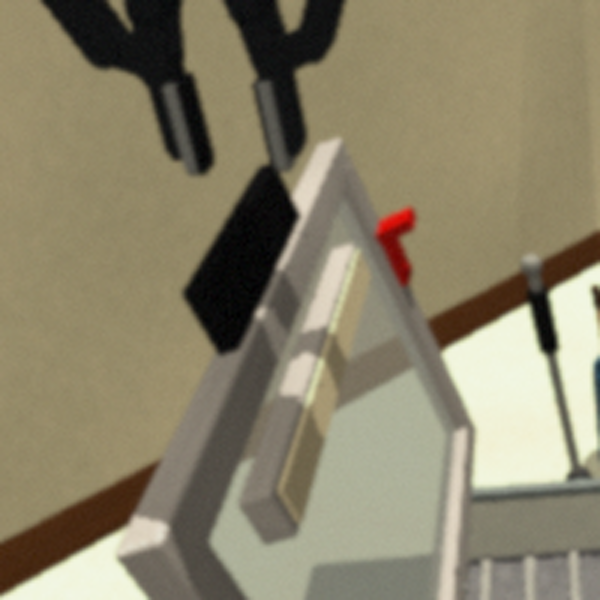

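The lip sits about 5 mm to the rear of the jaw centre. Correcting that and going down.

```bash

python3 -m jog '[{"claw":0.67,"travel":[0,5.5,5],"yaw":-0.2},{"claw":0.67,"travel":[0,0,12],"yaw":0},{"claw":0.67,"travel":[0,0,10],"yaw":0},{"claw":0.67,"travel":[0,0,6],"yaw":0},{"claw":0.67,"travel":[0,0,0],"yaw":0}]'
python3 - <<'E'
from h import *
p=np.load('p.npy');T=booth(p)
togo(W(T,[.1885,0,.281]),p[2])
im=capture("wrist"); cv2.imwrite("pics/w13.png",im[:,:,::-1])
im=capture("side"); cv2.imwrite("pics/s13.png",cv2.resize(im[40:240,80:280],None,fx=3,fy=3,interpolation=cv2.INTER_CUBIC)[:,:,::-1])
E
```

```text
time: 18.25
ee_pos: [0.6526, 0.1174, 0.2877]
tool_rot: [-0.0, 0.421, 0.907, -0.0]
ft_force: [0.0, -0.6, -0.2]
width: 0.0281
t 18.25 ee [0.6526 0.1174 0.2877] psi_y 0.7017 w 0.0281 ft [ 0.  -0.6 -0.2] q [0.07 0.56 0.51 1.52 0.   0.94]
yaw to go deg -0.08
travel mm [ 1.5 -2.4  6.7]
```

View pics/w13.png

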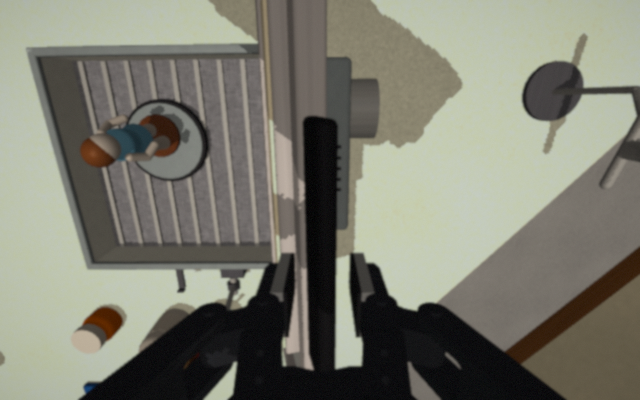

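View pics/s13.png

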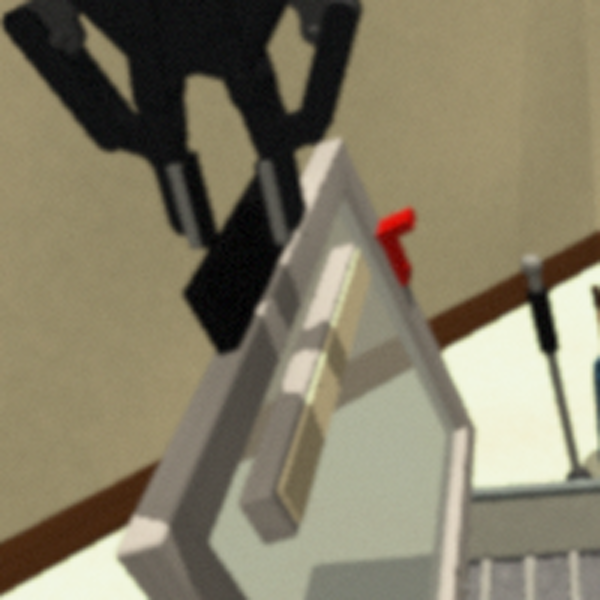

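The lip (columns 304-338) is centred between the jaws (293 and 352), and the side view shows the fingers straddling it. I'll lower a bit more, narrow the gap, and compute the arc.

```bash

python3 -m jog '[{"claw":0.67,"travel":[0,0,4],"yaw":0},{"claw":0.67,"travel":[0,0,3],"yaw":0},{"claw":0.74,"travel":[0,-2,0],"yaw":0},{"claw":0.78,"travel":[0,0,0],"yaw":0},{"claw":0.8,"travel":[0,0,0],"yaw":0}]'
cat > ls.py <<'E'
from h import *
p=np.load('p.npy');T=booth(p)
def tgt(a,ov=.012): return np.array([.13-(.25-ov/2/np.sin(a))*np.cos(a),.095+.25*np.sin(a)-ov-.0415])
e,M,s=tool(); b=T[:3,:3].T@(e-T[:3,3]); print("t",s['time'],"tcp booth",b.round(4),"ft booth",(T[:3,:3].T@s['ft_force']).round(1),"w",round(s['width'],4))
from scipy.optimize import brentq
try: print("angle by x",round(brentq(lambda a:tgt(a)[0]-b[0],.9,2.0),3), "z err mm", round(1e3*(b[2]-tgt(brentq(lambda a:tgt(a)[0]-b[0],.9,2.0))[1]),1))
except Exception as ex: print(ex)
E
python3 ls.py
python3 - <<'E'
from ls import tgt
import numpy as np
prev=None
for a in np.arange(1.82,1.09,-.04):
    q=tgt(a)*1e3
    if prev is not None: print(round(a,2),"y %.1f z %.1f"%(q[0]-prev[0],-(q[1]-prev[1])), q.round(1))
    prev=q
E
```

```text
time: 18.85
ee_pos: [0.6512, 0.1163, 0.2812]
tool_rot: [0.0, 0.421, 0.907, 0.0]
ft_force: [1.4, 0.6, -0.5]
width: 0.0173
t 18.85 tcp booth [ 0.1891 -0.0015  0.2812] ft booth [ 1.4 -0.5 -0.5] w 0.0173
angle by x 1.816 z err mm -2.9
t 18.85 tcp booth [ 0.1891 -0.0015  0.2812] ft booth [ 1.4 -0.5 -0.5] w 0.0173
angle by x 1.816 z err mm -2.9
1.78 y -9.5 z -2.3 [180.6 286. ]
1.74 y -9.6 z -1.9 [171.1 287.9]
1.7 y -9.6 z -1.5 [161.4 289.4]
1.66 y -9.7 z -1.1 [151.7 290.5]
1.62 y -9.7 z -0.7 [142.  291.2]
1.58 y -9.8 z -0.3 [132.2 291.5]
1.54 y -9.8 z 0.1 [122.5 291.4]
1.5 y -9.7 z 0.5 [112.7 290.9]
1.46 y -9.7 z 0.9 [103. 290.]
1.42 y -9.7 z 1.3 [ 93.4 288.7]
1.38 y -9.6 z 1.7 [ 83.7 287. ]
1.34 y -9.5 z 2.1 [ 74.2 284.9]
1.3 y -9.4 z 2.5 [ 64.8 282.4]
1.26 y -9.3 z 2.9 [ 55.5 279.5]
1.22 y -9.2 z 3.2 [ 46.3 276.3]
1.18 y -9.0 z 3.6 [ 37.2 272.7]
1.14 y -8.9 z 4.0 [ 28.4 268.7]
1.1 y -8.7 z 4.4 [ 19.7 264.3]
```

```bash

python3 -m jog '[{"claw":0.8,"travel":[0,-4,-2],"yaw":0},{"claw":0.8,"travel":[0,-5,-1.5],"yaw":0},{"claw":0.8,"travel":[0,-5,-1],"yaw":0},{"claw":0.8,"travel":[0,-5,-1],"yaw":0},{"claw":0.8,"travel":[0,-5,-1],"yaw":0}]'
python3 ls.py
python3 -m jog '[{"claw":0.81,"travel":[0,-5,-0.8],"yaw":0},{"claw":0.81,"travel":[0,-5,-0.8],"yaw":0},{"claw":0.82,"travel":[0,-5,-0.5],"yaw":0},{"claw":0.82,"travel":[0,-5,-0.5],"yaw":0},{"claw":0.82,"travel":[0,-5,-0.4],"yaw":0}]'
python3 ls.py
python3 - <<'E'
from h import *
im=capture("wrist"); cv2.imwrite("pics/w14.png",im[:,:,::-1])
im=capture("side"); cv2.imwrite("pics/s14.png",cv2.resize(im[30:360,80:420],None,fx=1.8,fy=1.8,interpolation=cv2.INTER_CUBIC)[:,:,::-1])
E
```

```text
time: 19.35
ee_pos: [0.6324, 0.1003, 0.2878]
tool_rot: [0.0, 0.421, 0.907, 0.0]
ft_force: [0.7, 0.9, -0.9]
width: 0.0172
t 19.35 tcp booth [ 0.1644 -0.0016  0.2878] ft booth [ 1.1  0.2 -0.9] w 0.0172
angle by x 1.712 z err mm -1.2
time: 19.85
ee_pos: [0.6133, 0.0842, 0.2906]
tool_rot: [0.0, 0.421, 0.907, -0.0]
ft_force: [1.1, 0.5, 0.2]
width: 0.0158
t 19.85 tcp booth [ 0.1395 -0.0015  0.2906] ft booth [ 1.1 -0.3  0.2] w 0.0158
angle by x 1.61 z err mm -0.7
```

View pics/s14.png

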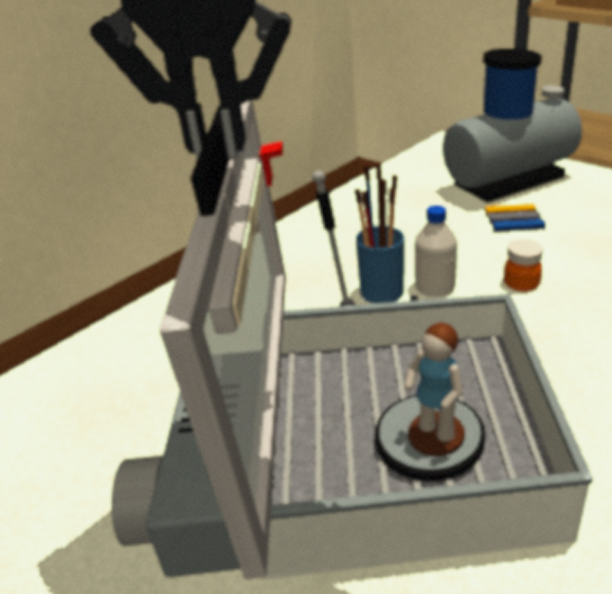

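View pics/w14.png

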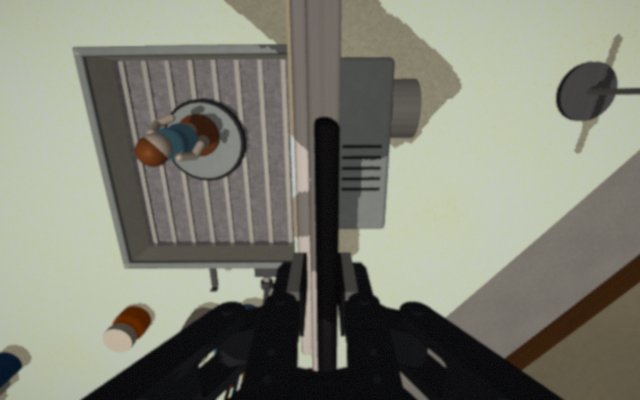

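The canopy follows at about 1.61 and is well caged. I'll keep going slowly through the balance point with a narrow gap.

```bash

python3 -m jog '[{"claw":0.83,"travel":[0,-4,-0.2],"yaw":0},{"claw":0.83,"travel":[0,-4,0],"yaw":0},{"claw":0.83,"travel":[0,-4,0],"yaw":0},{"claw":0.83,"travel":[0,-4,0],"yaw":0},{"claw":0.83,"travel":[0,-4,0],"yaw":0}]'
python3 -m jog '[{"claw":0.83,"travel":[0,-4,0],"yaw":0},{"claw":0.83,"travel":[0,-4,0.3],"yaw":0},{"claw":0.83,"travel":[0,-4,0.3],"yaw":0},{"claw":0.83,"travel":[0,-4,0.3],"yaw":0},{"claw":0.83,"travel":[0,-4,0.3],"yaw":0}]'
python3 ls.py
python3 -m jog '[{"claw":0.83,"travel":[0,-4,0.5],"yaw":0},{"claw":0.82,"travel":[0,-4,0.5],"yaw":0},{"claw":0.82,"travel":[0,-4,0.6],"yaw":0},{"claw":0.82,"travel":[0,-4,0.6],"yaw":0},{"claw":0.82,"travel":[0,0,0],"yaw":0}]'
python3 ls.py
```

```text
time: 20.45
ee_pos: [0.598, 0.0714, 0.2906]
tool_rot: [-0.0, 0.421, 0.907, -0.0]
ft_force: [1.2, 0.2, 0.9]
width: 0.0145
time: 20.95
ee_pos: [0.5827, 0.0585, 0.2894]
tool_rot: [-0.0, 0.421, 0.907, -0.0]
ft_force: [-0.5, 0.6, 1.0]
width: 0.0145
t 20.95 tcp booth [ 0.0995 -0.0013  0.2894] ft booth [-0.   0.8  1. ] w 0.0145
angle by x 1.446 z err mm -0.1
time: 21.45
ee_pos: [0.5703, 0.048, 0.2872]
tool_rot: [-0.0, 0.421, 0.907, -0.0]
ft_force: [-1.9, -0.5, -1.4]
width: 0.0149
t 21.45 tcp booth [ 0.0832 -0.0013  0.2872] ft booth [-1.8  0.8 -1.4] w 0.0149
angle by x 1.378 z err mm 0.3
```

The contact has changed sides (-1.8 N in x), so the canopy now leans on the front finger. Continuing down, widening as it tilts.

```bash

python3 -m jog '[{"claw":0.815,"travel":[0,-4,0.7],"yaw":0},{"claw":0.81,"travel":[0,-4,0.8],"yaw":0},{"claw":0.81,"travel":[0,-4,0.9],"yaw":0},{"claw":0.81,"travel":[0,-4,0.9],"yaw":0},{"claw":0.805,"travel":[0,-4,1.0],"yaw":0}]'
python3 ls.py
python3 -m jog '[{"claw":0.8,"travel":[0,-4,1.1],"yaw":0},{"claw":0.8,"travel":[0,-4,1.1],"yaw":0},{"claw":0.795,"travel":[0,-4,1.2],"yaw":0},{"claw":0.79,"travel":[0,0,0],"yaw":0}]'
python3 ls.py
python3 - <<'E'
from h import *
im=capture("wrist"); cv2.imwrite("pics/w15.png",im[:,:,::-1])
im=capture("side"); cv2.imwrite("pics/s15.png",cv2.resize(im[30:360,80:420],None,fx=1.8,fy=1.8,interpolation=cv2.INTER_CUBIC)[:,:,::-1])
E
```

```text
time: 21.95
ee_pos: [0.5552, 0.0352, 0.2829]
tool_rot: [-0.0, 0.421, 0.907, -0.0]
ft_force: [-0.7, -0.5, -0.5]
width: 0.0167
t 21.95 tcp booth [ 0.0635 -0.0013  0.2829] ft booth [-0.9  0.1 -0.5] w 0.0167
angle by x 1.294 z err mm 0.8
time: 22.35
ee_pos: [0.5459, 0.0273, 0.2795]
tool_rot: [-0.0, 0.421, 0.907, -0.0]
ft_force: [-1.4, -1.1, -0.3]
width: 0.0174
t 22.35 tcp booth [ 0.0512 -0.0013  0.2795] ft booth [-1.8  0.  -0.3] w 0.0174
angle by x 1.242 z err mm 1.4
```

View pics/s15.png

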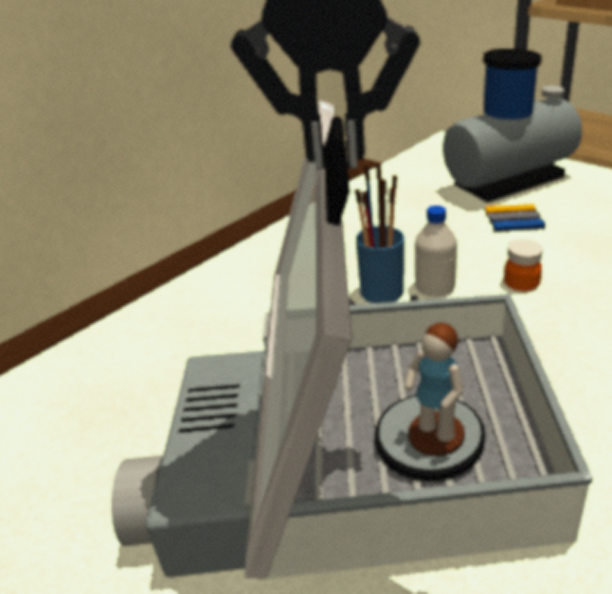

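View pics/w15.png

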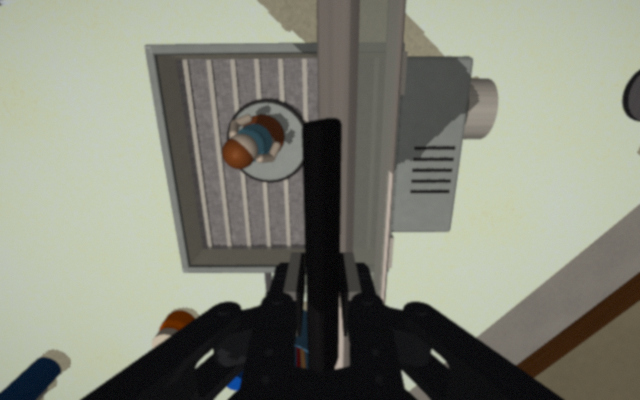

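```bash

python3 -m jog '[{"claw":0.785,"travel":[0,-3,1.5],"yaw":0},{"claw":0.785,"travel":[0,-3,1.5],"yaw":0},{"claw":0.78,"travel":[0,-3,1.5],"yaw":0},{"claw":0.78,"travel":[0,-3,1.5],"yaw":0},{"claw":0.775,"travel":[0,0,0],"yaw":0}]'
python3 ls.py
python3 -m jog '[{"claw":0.775,"travel":[0,-3,1.5],"yaw":0},{"claw":0.775,"travel":[0,0,0],"yaw":0},{"claw":0.77,"travel":[0,-3,1.5],"yaw":0},{"claw":0.77,"travel":[0,0,0],"yaw":0}]'
python3 ls.py
python3 - <<'E'
from h import *
im=capture("wrist"); cv2.imwrite("pics/w16.png",im[:,:,::-1])
im=capture("side"); cv2.imwrite("pics/s16.png",cv2.resize(im[30:360,80:420],None,fx=1.8,fy=1.8,interpolation=cv2.INTER_CUBIC)[:,:,::-1])
im=capture("top"); cv2.imwrite("pics/t16.png",cv2.resize(im[50:320,150:450],None,fx=2,fy=2,interpolation=cv2.INTER_CUBIC)[:,:,::-1])
E
```

```text
time: 22.95
ee_pos: [0.5368, 0.0196, 0.2733]
tool_rot: [-0.0, 0.421, 0.907, -0.0]
ft_force: [-0.9, -2.4, -0.6]
width: 0.0194
t 22.95 tcp booth [ 0.0393 -0.0013  0.2733] ft booth [-2.2 -1.2 -0.6] w 0.0194
angle by x 1.189 z err mm -0.2
time: 23.35
ee_pos: [0.5324, 0.0158, 0.2704]
tool_rot: [-0.0, 0.421, 0.907, -0.0]
ft_force: [-2.2, -1.7, -0.1]
width: 0.0198
t 23.35 tcp booth [ 0.0335 -0.0013  0.2704] ft booth [-2.7  0.1 -0.1] w 0.0198
angle by x 1.163 z err mm -0.6
```

View pics/s16.png

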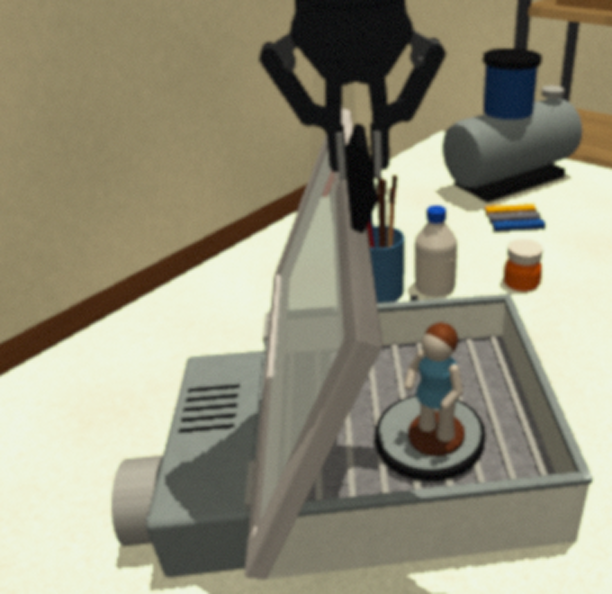

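View pics/w16.png

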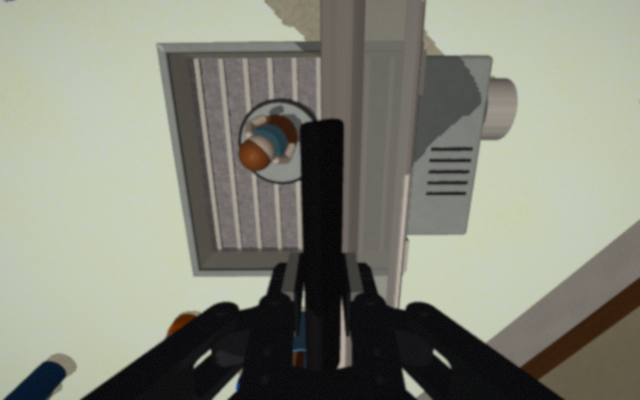

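View pics/t16.png

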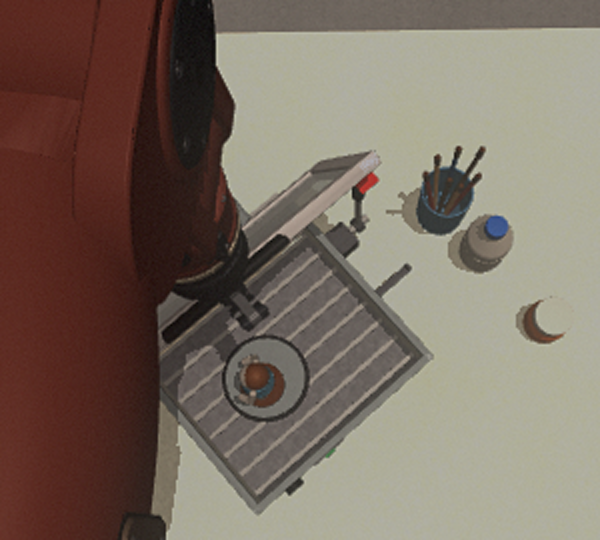

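In the top view the rod's end lies under the red socket at (366,185), and the front finger still carries the canopy (-2.7 N). Lowering in small steps until it unloads.

```bash

python3 -m jog '[{"claw":0.77,"travel":[0,-2,1],"yaw":0},{"claw":0.77,"travel":[0,0,0],"yaw":0}]'; python3 ls.py
python3 -m jog '[{"claw":0.77,"travel":[0,-2,1],"yaw":0},{"claw":0.77,"travel":[0,0,0],"yaw":0}]'; python3 ls.py
python3 -m jog '[{"claw":0.77,"travel":[0,-2,1],"yaw":0},{"claw":0.77,"travel":[0,0,0],"yaw":0}]'; python3 ls.py
```

```text
time: 23.7
ee_pos: [0.5312, 0.015, 0.2695]
tool_rot: [0.0, 0.421, 0.907, 0.0]
ft_force: [0.5, -0.6, 0.4]
width: 0.0195
t 23.7 tcp booth [ 0.0321 -0.0012  0.2695] ft booth [-0.  -0.8  0.4] w 0.0195
angle by x 1.157 z err mm -0.9
time: 23.9
ee_pos: [0.5296, 0.0136, 0.2685]
tool_rot: [0.0, 0.421, 0.907, 0.0]
ft_force: [0.1, 0.7, -1.3]
width: 0.0194
t 23.9 tcp booth [ 0.03   -0.0012  0.2685] ft booth [ 0.5  0.4 -1.3] w 0.0194
angle by x 1.147 z err mm -0.9
time: 24.1
ee_pos: [0.5286, 0.0126, 0.2679]
tool_rot: [0.0, 0.421, 0.907, 0.001]
ft_force: [3.1, 3.3, 1.8]
width: 0.0199
t 24.1 tcp booth [ 0.0285 -0.0013  0.2679] ft booth [4.5 0.5 1.8] w 0.0199
angle by x 1.141 z err mm -0.8
```

The front finger is unloaded and the rear finger now meets firm resistance (+4.5 N), so the rod carries the canopy. I'll centre the tool and check the socket before letting go.

```bash

python3 -m jog '[{"claw":0.77,"travel":[0,-1,0.5],"yaw":0},{"claw":0.77,"travel":[0,0,0],"yaw":0}]'; python3 ls.py
python3 -m jog '[{"claw":0.75,"travel":[0,2,-1],"yaw":0},{"claw":0.75,"travel":[0,0,0],"yaw":0}]'; python3 ls.py
cat > chk.py <<'E'
from h import *
import sys
p=np.load('p.npy');T=booth(p); n=sys.argv[1]
for cam,box in(("top",(230,80,380,200)),("side",(140,30,420,330))):
    im=capture(cam); c=get_calibration(cam); k=5 if cam=="top" else 2.5
    big=cv2.resize(im,None,fx=k,fy=k,interpolation=cv2.INTER_CUBIC)[:,:,::-1].copy()
    cv2.imwrite(f"pics/{cam}{n}_raw.png",big[int(box[1]*k):int(box[3]*k),int(box[0]*k):int(box[2]*k)])
    def L(pts,col): cv2.polylines(big,[(proj([W(T,x) for x in pts],c)*k+k/2-.5).round().astype(int)],False,col,1)
    for a,col in((1.145,(0,255,0)),(1.19,(0,0,255))):
        L([can(a,o,y,-.008) for o,y in[(0,.202),(.221,.202),(.221,-.202),(0,-.202)]],col)
        L([can(a,o,y,0) for o,y in[(.221,.075),(.25,.075),(.25,-.075),(.221,-.075)]],col)
    L([rod(1.58,0),rod(1.58,.175)],(255,0,255)); L([rod(1.685,0),rod(1.685,.175)],(255,255,0))
    cv2.imwrite(f"pics/{cam}{n}_ov.png",big[int(box[1]*k):int(box[3]*k),int(box[0]*k):int(box[2]*k)])
E
python3 chk.py 17
```

```text
time: 24.3
ee_pos: [0.5282, 0.0122, 0.2676]
tool_rot: [0.001, 0.421, 0.907, 0.001]
ft_force: [3.0, 4.6, 3.1]
width: 0.0195
t 24.3 tcp booth [ 0.028  -0.0013  0.2676] ft booth [5.2 1.6 3.1] w 0.0195
angle by x 1.138 z err mm -0.9
time: 24.5
ee_pos: [0.5286, 0.0127, 0.2679]
tool_rot: [-0.0, 0.421, 0.907, -0.0]
ft_force: [0.8, 0.3, 1.0]
width: 0.0215
t 24.5 tcp booth [ 0.0286 -0.0013  0.2679] ft booth [ 0.8 -0.3  1. ] w 0.0215
angle by x 1.141 z err mm -0.8
```

View pics/top17_raw.png

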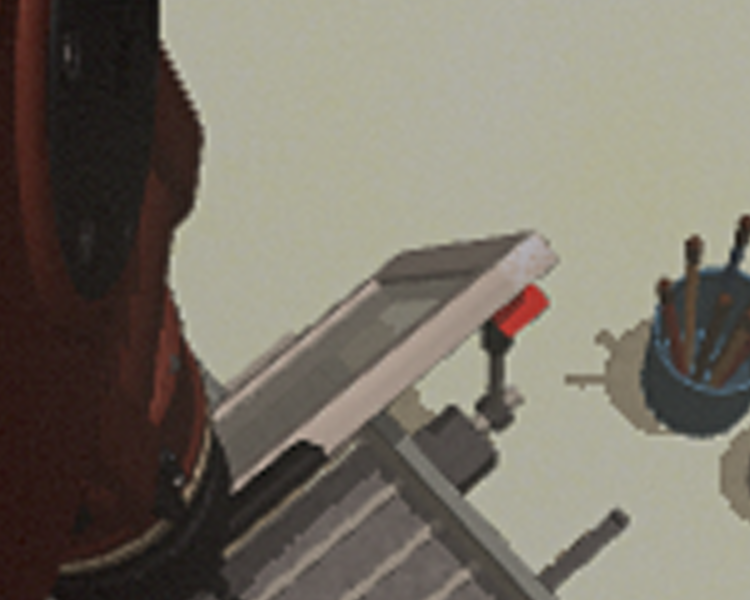

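View pics/top17_ov.png

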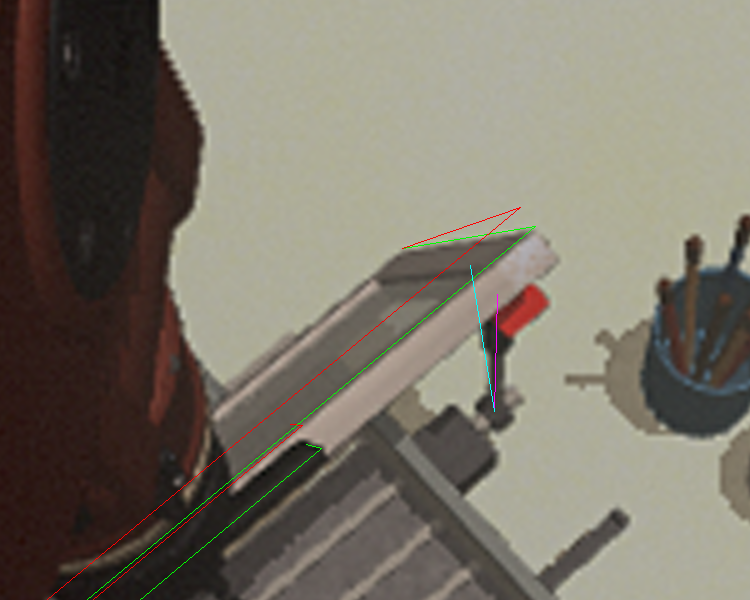

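View pics/side17_ov.png

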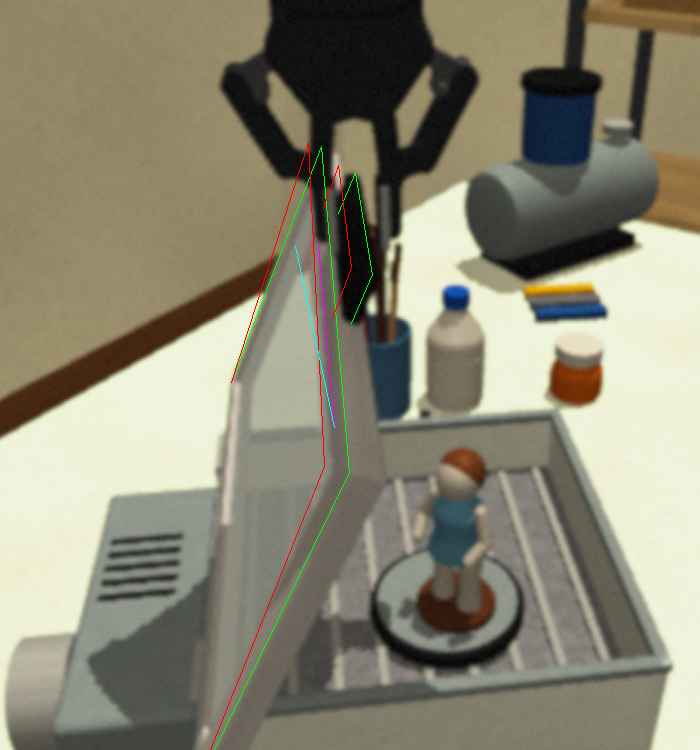

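The canopy lies on the 1.145 outline and the rod on the 1.58 line, so the ball is seated. Opening evenly and lifting straight out.

```bash

python3 -m jog '[{"claw":0.7,"travel":[0,0,0],"yaw":0},{"claw":0.62,"travel":[0,0,0],"yaw":0},{"claw":0.6,"travel":[0,0,0],"yaw":0}]'; python3 ls.py
python3 -m jog '[{"claw":0.6,"travel":[0,0,-5],"yaw":0},{"claw":0.6,"travel":[0,0,-10],"yaw":0},{"claw":0.6,"travel":[0,0,-20],"yaw":0},{"claw":0.6,"travel":[0,0,-30],"yaw":0},{"claw":0.6,"travel":[0,0,-30],"yaw":0}]'; python3 ls.py
python3 -m jog '[{"claw":0.6,"travel":[0,-30,-10],"yaw":0},{"claw":0.6,"travel":[0,-45,0],"yaw":0},{"claw":0.6,"travel":[0,-45,0],"yaw":0},{"claw":0.6,"travel":[0,-40,0],"yaw":0},{"claw":0.6,"travel":[0,0,0],"yaw":0}]'; python3 ls.py
python3 chk.py 18
```

```text
time: 24.9
ee_pos: [0.5287, 0.0128, 0.2679]
tool_rot: [-0.0, 0.421, 0.907, -0.0]
ft_force: [0.4, -0.2, -0.0]
width: 0.0341
t 24.9 tcp booth [ 0.0287 -0.0012  0.2679] ft booth [ 0.2 -0.4 -0. ] w 0.0341
angle by x 1.142 z err mm -0.9
time: 25.4
ee_pos: [0.5285, 0.0129, 0.3649]
tool_rot: [0.0, 0.421, 0.907, 0.0]
ft_force: [0.8, -0.3, 0.6]
width: 0.0343
t 25.4 tcp booth [ 0.0287 -0.0011  0.3649] ft booth [ 0.4 -0.7  0.6] w 0.0343
angle by x 1.141 z err mm 96.1
time: 25.9
ee_pos: [0.4041, -0.0924, 0.3747]
tool_rot: [0.001, 0.423, 0.906, -0.001]
ft_force: [-0.2, -0.3, -0.3]
width: 0.0344
t 25.9 tcp booth [-0.1344 -0.0009  0.3747] ft booth [-0.3 -0.1 -0.3] w 0.0344
f(a) and f(b) must have different signs
```

View pics/top18_ov.png

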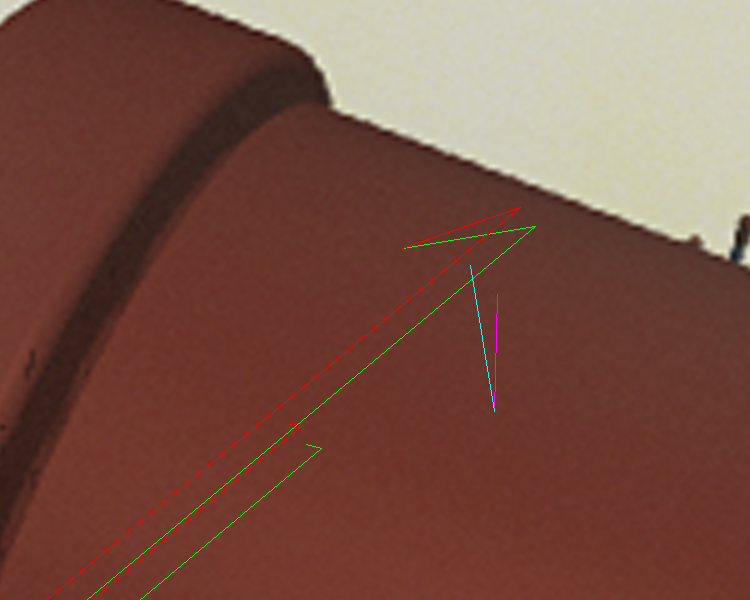

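View pics/side18_ov.png

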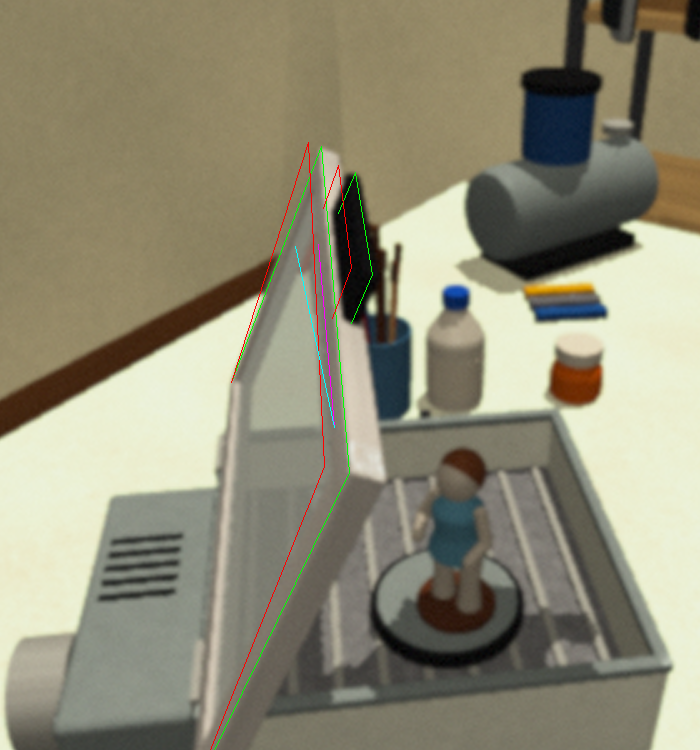

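Released, and the canopy holds at 1.145. I'll move the arm aside for an unobstructed check from above.

```bash

python3 -m jog '[{"claw":0.6,"travel":[30,-20,0],"yaw":0},{"claw":0.6,"travel":[45,-15,0],"yaw":0},{"claw":0.6,"travel":[45,0,0],"yaw":0},{"claw":0.6,"travel":[45,0,0],"yaw":0},{"claw":0.6,"travel":[45,0,0],"yaw":0}]'
python3 -m jog '[{"claw":0.6,"travel":[45,0,0],"yaw":0},{"claw":0.6,"travel":[45,0,0],"yaw":0},{"claw":0.6,"travel":[45,0,0],"yaw":0},{"claw":0.6,"travel":[40,0,0],"yaw":0},{"claw":0.6,"travel":[0,0,0],"yaw":0}]'
python3 chk.py 19
python3 - <<'E'
from h import *
p=np.load('p.npy');T=booth(p)
im=capture("top"); cv2.imwrite("pics/t19.png",im[:,:,::-1]); ct,cs=get_calibration("top"),get_calibration("side")
for l in ["brush_pot_mid","thinner_mid","paint_jar_mid","figure_mid"]:
    r=masks_of(l,"top"); print(l,[(round(x['conf'],2),np.round(x['xy'],1).tolist()) for x in r[:2]])
hsv=cv2.cvtColor(im,cv2.COLOR_RGB2HSV); m=((hsv[...,0]<8)|(hsv[...,0]>172))&(hsv[...,1]>180)&(hsv[...,2]>100); m[:60]=0; m[:, :250]=0; m[250:]=0; m[:,350:]=0
ys,xs=np.nonzero(m); print("red",len(xs),xs.mean(),ys.mean(), "pred socket 1.145",proj(W(T,can(1.145,.151,-.19,.015)),ct)[0],"1.19",proj(W(T,can(1.19,.151,-.19,.015)),ct)[0])
print(observe()['time'])
E
```

```text
time: 26.5
ee_pos: [0.2436, 0.0487, 0.3735]
tool_rot: [0.0, 0.421, 0.907, 0.0]
ft_force: [0.3, 1.1, 0.1]
width: 0.0341
time: 27.0
ee_pos: [0.1444, 0.1683, 0.3738]
tool_rot: [-0.0, 0.416, 0.909, 0.001]
ft_force: [1.1, 0.2, 0.1]
width: 0.0339
brush_pot_mid [(0.83, [371.4, 145.9])]
thinner_mid [(0.62, [277.7, 214.1]), (0.6, [390.6, 166.9])]
paint_jar_mid [(0.78, [423.4, 210.3])]
figure_mid [(0.75, [284.4, 242.7])]
red 32 334.3125 141.71875 pred socket 1.145 [328.97819885 138.36799413] 1.19 [327.18409341 135.8824287 ]
27.35
```

View pics/top19_ov.png

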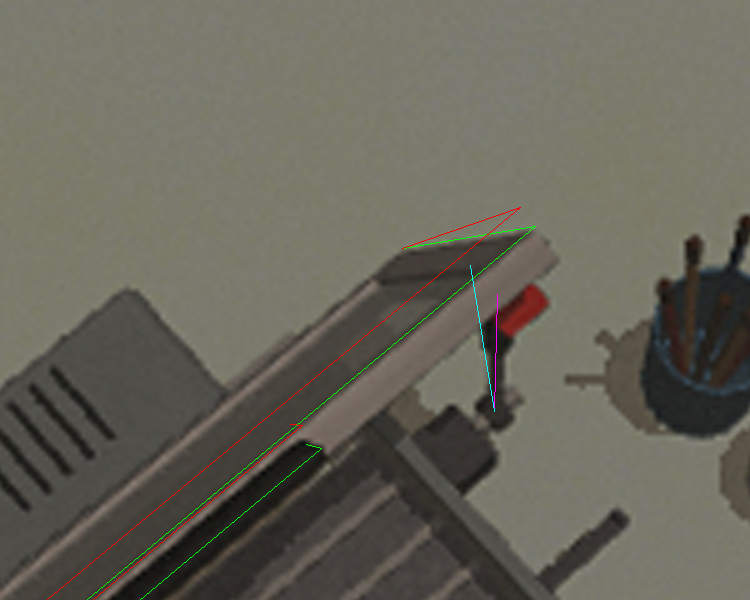

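View pics/t19.png

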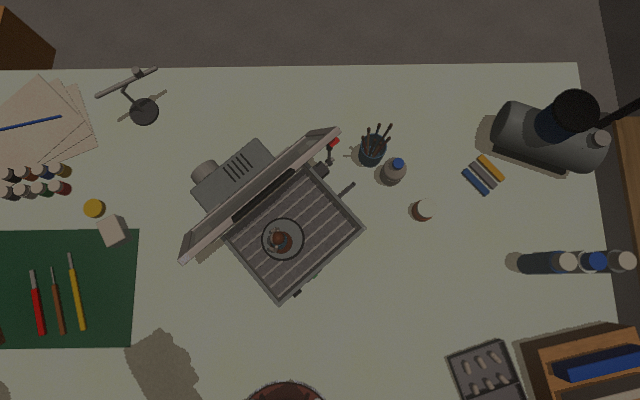

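View pics/side19_raw.png

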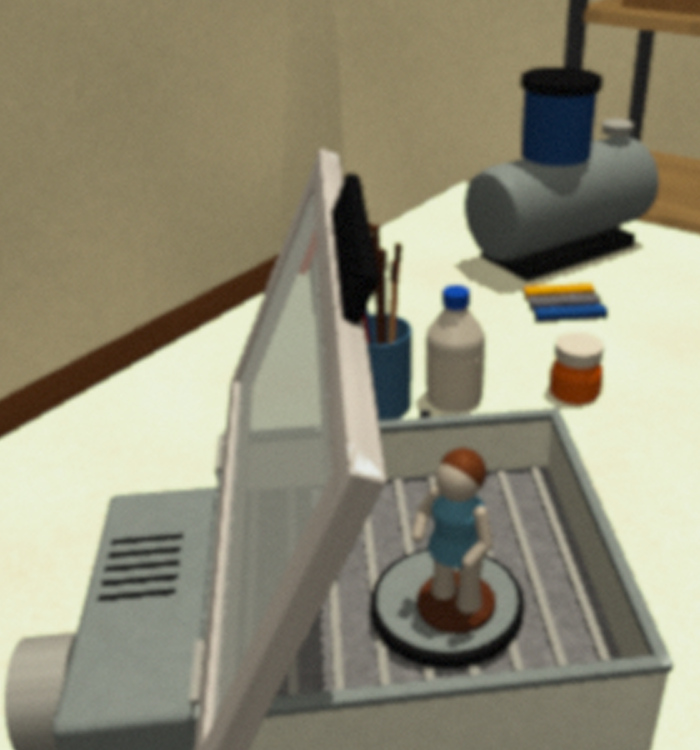

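The top view shows the rod running into the red cup at (334,142), with the canopy on the 1.145 outline and the rod on 1.58. Pot, bottle, jar and figure are where they were and the arm is clear, so I'm handing in.

```bash
python3 - <<'E'
from workcell import *
print(observe()['time']); print(sign_off())
E
```

```text
27.35
the job is handed in; nothing more can be done
None
```

The booth is set up and handed in at 27.35 s. The prop rod went up to its stop first. Then I brought the canopy forward with its lip held loosely between the fingers and let it down until the rod carried it. The arm is clear of everything.

**Last checks**
- **Canopy and rod:** in the pictures the canopy lies on the model outline for 1.145, to about ±0.01. The rod lies on the 1.58 line and runs into the red socket. I did not see the ball inside the cup, but a light push of about 5 N moved the canopy no further, and it stayed put after release.
- **Rod at its stop:** before the canopy came down, the rod gave 17 N against its stop and matched 1.685 in the side view.
- **Forces:** the highest wrist force I read was about 17 N.
- **Other items:** the pot and jar stayed within about 2 px of where they began. The figure's detected position shifted about 5 px between detections, but it looks unmoved in the pictures and nothing came near it. For the bottle, the network's best hit was a false one; its second hit is about 5 px from the start, and the bottle also looks unmoved.

**What went wrong along the way**
- **Fingertip position:** the real fingertips sit about 39 mm behind the reported TCP, so my first grip closed in the air above the sleeve. I corrected for this afterwards.
- **Rod slipped:** the sleeve slid out of the grip with the rod at about 1.2. It stayed there, and I pushed it the rest of the way to the stop with shut fingers.

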